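# Complete the hose coupling kit and shut its keeper bar

### The job

The three-bay kit rack should hold three matching tall hose couplings, but one bay has a short threaded adapter in it: take the adapter out and drop it in the wire basket, then stand the spare hose coupling from the counter upright in the freed bay. When the three couplings stand in their bays, swing the rack's keeper bar fully shut across the front, over the sprung ball and home in its detent. Leave the spool, the trowel and the dust cap alone.

Things in the scene. Friction and masses are not known exactly. Their poses are not given: they have to be found in the camera images.
- rack: grey steel kit rack, fixed; base x -155 to 155, y -44 to 90 mm. Origin: under the middle bay, on the counter; x along the row of bays, y out of the open front. Three bays 78 mm apart, each 74 (x) by 80 (y) mm inside, floor 8 mm above the counter; back and end walls reach up to 44 mm, dividers 24, front lip 22. Catch block with sprung ball and stop: at x -137 mm in front.
- bay_0 (a point): centre of the floor of the bay at the rack's -x end (8 mm above the counter); axes as the rack's
- bay_1 (a point): centre of the floor of the middle bay; axes as the rack's
- bay_2 (a point): centre of the floor of the bay at the rack's +x end, next to the keeper's hinge; axes as the rack's
- keeper (a joint): angle (rad) of the steel keeper bar on its upright hinge: 0 = fully shut on its stop along the rack's front; grows as it swings out (clockwise from above) to 1.6; stays where left. Bar 290 x 20 x 12 mm, 36 to 48 mm above the counter. From 0.13 to 0.03 it rides over a sprung ball (push 5 to 10 N at the handle), which then snaps up behind it and holds it.
- keeper_handle (a point): upright round black handle on the bar, 20 mm diameter, 255 mm from the hinge axis, from 48 to 106 mm above the counter; this point lies on its axis 85 mm above the counter
- keeper_hinge (a point): on the keeper's upright hinge axis, 42 mm above the counter, at x = 131 mm, y = 56 mm in the rack's frame; at the shut angle the handle lies at x = -124, y = 56 mm in the rack's frame
- adapter: short orange-yellow plastic threaded adapter, the odd one in the rack: 80 mm tall, round foot of 52 mm diameter and 34 mm tall, above it a threaded tube of 42 mm diameter up to 80 mm; no levers. Origin: centre of its underside, z up. About 0.14 kg. It stands in one of the three bays.
- coupling_a: orange-yellow plastic hose coupling like the other two, 115 mm tall: round body 50 mm diameter, 48 mm tall (59 mm over the cam levers folded on its own +x and -x sides), above it a slim hose tail, 32 to 34 mm diameter, from 56 to 115 mm. Origin: centre of its underside, z up. 0.16 kg. It stands in one of the bays and stays in the rack.
- coupling_b: orange-yellow plastic hose coupling like the other two, 115 mm tall: round body 50 mm diameter, 48 mm tall (59 mm over the cam levers folded on its own +x and -x sides), above it a slim hose tail, 32 to 34 mm diameter, from 56 to 115 mm. Origin: centre of its underside, z up. 0.16 kg. It stands in one of the bays and stays in the rack.
- spare: orange-yellow plastic hose coupling like the other two, 115 mm tall: round body 50 mm diameter, 48 mm tall (59 mm over the cam levers folded on its own +x and -x sides), above it a slim hose tail, 32 to 34 mm diameter, from 56 to 115 mm. Origin: centre of its underside, z up. 0.16 kg. The spare: it stands on the counter between the rack and the basket.
- basket: open steel wire basket fixed to the counter, outside 200 (x) by 170 (y) mm, 75 mm tall, 3 mm walls and floor. Origin: centre of its underside; axes along its sides.
- spool: bystander: spool of builder's line, 90 mm diameter, 64 mm tall, standing on the counter beyond the work; origin: centre of its underside
- float_trowel: bystander: steel trowel, blade 85 x 200 mm, with a blue handle 57 mm high over it, lying on the counter behind the back of the rack; origin: centre of the blade's underside
- dust_cap: bystander: squat orange-yellow dust cap, 58 mm diameter, 46 mm tall, standing on the counter to the left, nearer the robot than the spare; origin: centre of its underside
Things that resemble listed ones, but are neither listed nor needed, are in the scene too. What is shaped like the spare but purple is not meant. Leave any blue look-alike of the coupling_a alone.

How it is judged:
On the way, in this order (a step that is already met when the one before it is completed fails the run):
1. the adapter lies in the wire basket, let go (x of adapter in the frame of basket between -0.097 and 0.097 m and y of adapter in the frame of basket between -0.082 and 0.082 m and z of adapter in the frame of basket below 0.06 m and contact force between the fingers and adapter below 0.3 N), for 0.2 s.
2. the spare coupling stands upright in a bay, let go, with the keeper still open (((x of spare in the frame of bay_0 between -0.02 and 0.02 m and y of spare in the frame of bay_0 between -0.02 and 0.02 m and z of spare in the frame of bay_0 between -0.006 and 0.006 m) or (x of spare in the frame of bay_1 between -0.02 and 0.02 m and y of spare in the frame of bay_1 between -0.02 and 0.02 m and z of spare in the frame of bay_1 between -0.006 and 0.006 m) or (x of spare in the frame of bay_2 between -0.02 and 0.02 m and y of spare in the frame of bay_2 between -0.02 and 0.02 m and z of spare in the frame of bay_2 between -0.006 and 0.006 m)) and angle between spare's own z axis and vertical below 0.12 rad and contact force between the fingers and spare below 0.3 N and value of joint keeper above 0.2 rad), for 0.2 s.
3. the keeper bar is fully shut, behind the ball (value of joint keeper below 0.02 rad), for 0.2 s.
At the end, for the whole second after the job is handed in: keeper below 0.02 rad (fully shut behind the ball); the three hose couplings each upright (within 0.12 rad) on the floor of a bay (origin within 20 mm of the bay's centre along the rack's x and y, 6 mm in height) and at rest; the adapter at rest inside the basket, released (all of step 1 and value of joint keeper below 0.02 rad and ((x of coupling_a in the frame of bay_0 between -0.02 and 0.02 m and y of coupling_a in the frame of bay_0 between -0.02 and 0.02 m and z of coupling_a in the frame of bay_0 between -0.006 and 0.006 m) or (x of coupling_a in the frame of bay_1 between -0.02 and 0.02 m and y of coupling_a in the frame of bay_1 between -0.02 and 0.02 m and z of coupling_a in the frame of bay_1 between -0.006 and 0.006 m) or (x of coupling_a in the frame of bay_2 between -0.02 and 0.02 m and y of coupling_a in the frame of bay_2 between -0.02 and 0.02 m and z of coupling_a in the frame of bay_2 between -0.006 and 0.006 m)) and angle between each of coupling_a, coupling_b, spare's own z axis and vertical below 0.12 rad and linear speed of each of coupling_a, coupling_b, spare, adapter below 0.02 m/s and ((x of coupling_b in the frame of bay_0 between -0.02 and 0.02 m and y of coupling_b in the frame of bay_0 between -0.02 and 0.02 m and z of coupling_b in the frame of bay_0 between -0.006 and 0.006 m) or (x of coupling_b in the frame of bay_1 between -0.02 and 0.02 m and y of coupling_b in the frame of bay_1 between -0.02 and 0.02 m and z of coupling_b in the frame of bay_1 between -0.006 and 0.006 m) or (x of coupling_b in the frame of bay_2 between -0.02 and 0.02 m and y of coupling_b in the frame of bay_2 between -0.02 and 0.02 m and z of coupling_b in the frame of bay_2 between -0.006 and 0.006 m)) and ((x of spare in the frame of bay_0 between -0.02 and 0.02 m and y of spare in the frame of bay_0 between -0.02 and 0.02 m and z of spare in the frame of bay_0 between -0.006 and 0.006 m) or (x of spare in the frame of bay_1 between -0.02 and 0.02 m and y of spare in the frame of bay_1 between -0.02 and 0.02 m and z of spare in the frame of bay_1 between -0.006 and 0.006 m) or (x of spare in the frame of bay_2 between -0.02 and 0.02 m and y of spare in the frame of bay_2 between -0.02 and 0.02 m and z of spare in the frame of bay_2 between -0.006 and 0.006 m))); the robot touches nothing.
It fails at once if the spool is moved more than 30 mm (distance of spool from where it was at the start of the episode above 0.03 m).
It fails at once if the trowel is moved more than 30 mm (distance of float_trowel from where it was at the start of the episode above 0.03 m).
It fails at once if the dust cap is moved more than 30 mm (distance of dust_cap from where it was at the start of the episode above 0.03 m).
It also fails if it takes over 64 s, if anything falls off the work surface, if the arm or the gripper's body presses on something with over 40 N, if the wrist force passes 120 N, or if a joint passes its speed limit or range.

### The arm

A 6-joint arm with a two-finger parallel gripper is mounted at the origin on the work surface. World frame = base frame: x ahead of the robot, y to its left, z up, the work surface at z = 0. Lengths are in m, angles in rad, forces in N, time in s.
With the tool pointing down it reaches from about 0.35 to 0.875 m from the base axis. Payload 4.2 kg.
Tool frame: the origin (TCP) lies midway between the tips of the shut fingers; the grasp point (between the pads) lies 19 mm behind it; z points along the fingers, y is the direction in which the jaws open and shut (so a half turn about z gives the same grasp; the last joint's range is limited). The gripper opens to 85 mm and grips with 20 to 120 N. Pads are 22 mm wide; open, the fingers measure 114 mm over their backs; the gripper's body (76 mm by 85 mm) begins 54 mm behind the grasp point. The pads swing forward as they close: fully open they stand 13 mm farther back than shut.
Start: joints at [1.45, 0.385, 0.008, 0, -1.194, -0.259], TCP at [0.232, 0.58, 0.231] pointing down, gripper open.
Joint ranges: [-3.14, 3.14], [-1.21, 2.06], [-1.07, 1.41], [-3.16, 2.05], [-2.99, -0.16], [-3.1, 3.1]. Speed limits (rad/s): [2.79, 2.79, 3.14, 3.14, 3.14, 3.14].

### API

Orientations are given as a rotation vector (axis times angle).
In Python, from plant import r gives the robot as it stands.
- The arm moves only by the tool send_rows, never from a script. Its argument "rows" is a list of rows, each a list of 5 numbers: the shift along the tool's x, y, z in cm, then the turn about the tool's z in rad, then the closure, from -1 (fully open) to 1 (shut). In form: [[x, y, z, twist, grip], ...]. A call has 1 to 10 rows; each row shifts and turns the pose as measured when the row begins, along the tool's axes as they then stand; what a row does not reach is not made up. A row lasts 1/12 s, in which the tool goes at most 41.7 mm and 7.16 degrees, less where a joint would pass 70% of its speed; a pose out of reach is approached as far as the arm can. A call with a gripper value outside its range is refused whole. The fingers move at their own pace and stop on an object; "force" is the grip in N (left out, the last holds). Time passes only in rows, so rows that do not move let the fingers close. It gives the time, the measured TCP pose, the force and the opening at its end, in the units of the state.
- r.get_obs(): the state, without advancing time (a new reading comes with each control period).
- r.snapshot(name): name is "side" or "top" or "wrist"; returns (picture, depth): 420x560x3 uint8, red, green, blue; 420x560 float32, m along the optical axis (not along the pixel's ray), 0 where there is no reading.
- r.camera_info(name): a dict with "camera_matrix" (3x3 intrinsics, pixels), "xyz" and "rotation" of the camera in the world. Camera axes: x right, y down, z forward; pixel columns grow to the right and rows downward; lengths in m; the calibration is good to about 2 mm. A picture is of the moment at which its call begins: read the wrist's pose just before it. camera_info takes no time and is no camera call; for the wrist camera it gives the pose at the moment of the call.
- r.sign_off(): hands the job in, once; it reports no verdict.
Trained networks look in the newest picture that a camera, given by its name, has taken for a name from the list of things; names that differ only in an ending like _2 or _b are one class to them, and where a whole thing is asked for, a point or a joint stands for the part that bears it (a point fixed in the world has none). Each returns a list of dicts, best first, with "p" (0 to 1); they miss things now and then, are a little off and sometimes report something else, mostly with a low value. They report only what shows in the picture. A call takes as long as a camera call. They do not tell look-alikes from the thing itself.
- r.search_frame(camera, label): "point" ([x, y, z] in m, in world coordinates, good to about 4 mm: the middle of the surface that is visible of it).
The state is a dict: "time_s": time; "q": joint angles; "qvel": joint speeds; "joint_efforts": joint torques, N m; "tcp_pos": TCP position; "tcp_rot": TCP orientation; "force": force on the tool from outside, world axes, zero at the start; "ft_torque": the same for the moment, N m; "opening": opening from 0.0 (shut) to 1.0 (fully open).
Only numpy, scipy, OpenCV 4.12 (cv2) and the standard library are available. Lean on these libraries where they do the work, as an engineer would, in place of code of your own. Each camera call takes 0.05 s, during which the arm holds its last target.

## Working session

There is one attempt and no reset: what is moved stays moved. The work goes in short steps, Python scripts to look and compute and a tool call to move; the robot and the scene stay as the last step left them, time stands still between calls to the robot, and variables do not carry over. Pictures are saved under pics/ and viewed, and the job is handed in when it is done.

Besides the shell and the picture viewer there is one more tool, called after "Request:" by a JSON object that holds its "api" and its "payload", one argument or row to a line. send_rows: Moves the arm, as the interface text tells. Its arguments: {"type":"object","properties":{"rows":{"type":"array"},"force":{"type":"number"}},"required":["rows"]}

```bash
ls; mkdir -p pics
python3 - <<'E'
from plant import r
import cv2,numpy as np
o=r.get_obs();print({k:np.round(v,3) for k,v in o.items()})
for n in ["side","top"]:
    im,d=r.snapshot(n); cv2.imwrite(f"pics/{n}0.png",im[:,:,::-1]); np.save(f"pics/{n}0.npy",d)
    c=r.camera_info(n); print(n,np.round(c['camera_matrix'],1).tolist(),np.round(c['xyz'],3),np.round(c['rotation'],3).tolist())
E
```

```text
pics
{'time_s': np.float64(0.0), 'q': array([ 1.45 ,  0.386,  0.007, -0.   , -1.194, -0.259]), 'qvel': array([-0.001,  0.001,  0.   , -0.   ,  0.   , -0.001]), 'joint_efforts': array([-0.0000e+00, -3.9229e+01,  1.8841e+01,  4.1860e+00, -5.0000e-03,
       -0.0000e+00]), 'tcp_pos': array([0.231, 0.58 , 0.23 ]), 'tcp_rot': array([ 3.083, -0.593, -0.   ]), 'force': array([-0.392,  0.252,  0.538]), 'ft_torque': array([ 0.001,  0.02 , -0.041]), 'opening': np.float64(1.003)}
side [[433.6, 0.0, 284.1], [0.0, 433.6, 207.6], [0.0, 0.0, 1.0]] [0.485 0.872 0.929] [-0.063, 2.862, -1.279]
top [[411.8, 0.0, 281.8], [0.0, 411.8, 218.0], [0.0, 0.0, 1.0]] [ 0.421 -0.032  1.142] [-2.146, 2.199, -0.07]
```

View pics/side0.png

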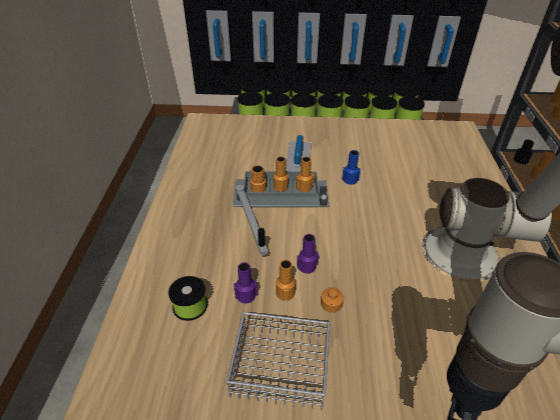

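View pics/top0.png

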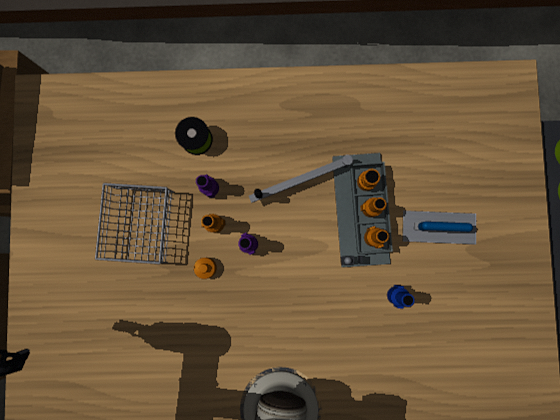

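```bash
cat > h.py <<'E'
from plant import r
import cv2,numpy as np
from scipy.spatial.transform import Rotation as R
def px2w(n,u,v,d,c=None):
    c=c or r.camera_info(n);K=c['camera_matrix']
    p=np.stack([(u-K[0,2])/K[0,0]*d,(v-K[1,2])/K[1,1]*d,d],-1)
    return R.from_rotvec(c['rotation']).apply(p.reshape(-1,3)).reshape(p.shape)+c['xyz']
def w2px(n,P,c=None):
    c=c or r.camera_info(n);K=np.array(c['camera_matrix'])
    q=R.from_rotvec(c['rotation']).inv().apply(np.array(P)-c['xyz']); q=q@K.T
    return q[...,:2]/q[...,2:]
def cloud(n,d,c=None):
    v,u=np.mgrid[0:420,0:560]; return px2w(n,u.astype(float),v.astype(float),d,c)
E
python3 - <<'E'
from h import *
for n in ["side","top"]:
    for l in ["rack","adapter","coupling_a","spare","basket","keeper_handle","keeper","dust_cap","spool","float_trowel"]:
        for x in r.search_frame(n,l)[:5]: print(n,l,np.round(x['point'],3),round(x['p'],2),np.round(w2px(n,x['point'])))
E
```

```text
side rack [ 0.565 -0.201  0.01 ] 0.79 [270. 197.]
side adapter [ 0.603 -0.235  0.054] 0.72 [259. 180.]
side coupling_a [ 0.45  -0.25   0.058] 0.96 [305. 178.]
side coupling_a [ 0.296 -0.307  0.05 ] 0.76 [351. 171.]
side coupling_a [ 0.53  -0.247  0.062] 0.71 [281. 176.]
side spare [0.599 0.196 0.054] 0.88 [246. 286.]
side spare [0.499 0.184 0.054] 0.7 [286. 284.]
side spare [0.444 0.089 0.05 ] 0.6 [308. 258.]
side basket [0.512 0.387 0.027] 0.92 [276. 364.]
side basket [ 0.605 -0.036  0.052] 0.39 [252. 223.]
side keeper_handle [ 0.601 -0.042  0.046] 0.57 [254. 223.]
side keeper [ 0.606 -0.035  0.048] 0.97 [252. 224.]
side dust_cap [0.381 0.208 0.03 ] 0.74 [332. 299.]
side dust_cap [ 0.603 -0.235  0.055] 0.71 [258. 180.]
side dust_cap [ 0.609 -0.038  0.048] 0.51 [251. 223.]
side spool [0.742 0.239 0.063] 0.98 [185. 296.]
side spool [ 0.561 -0.201  0.011] 0.61 [271. 197.]
side float_trowel [ 0.484 -0.447  0.003] 0.68 [296. 156.]
side float_trowel [ 0.604 -0.236  0.055] 0.16 [258. 180.]
top rack [ 0.558 -0.214  0.005] 0.61 [353. 200.]
top adapter [ 0.604 -0.245  0.083] 0.78 [369. 178.]
top coupling_a [ 0.526 -0.25   0.067] 0.74 [371. 209.]
top coupling_a [ 0.297 -0.311  0.054] 0.71 [398. 296.]
top coupling_a [ 0.447 -0.249  0.062] 0.67 [372. 239.]
top coupling_a [ 0.561 -0.214  0.009] 0.58 [353. 199.]
top spare [0.596 0.175 0.053] 0.88 [210. 187.]
top spare [0.443 0.072 0.057] 0.58 [249. 244.]
top spare [0.498 0.159 0.057] 0.56 [216. 224.]
top basket [0.512 0.387 0.024] 0.69 [135. 221.]
top keeper_handle [ 0.61  -0.069  0.049] 0.61 [301. 180.]
top keeper [ 0.614 -0.067  0.051] 0.62 [300. 178.]
top keeper [ 0.556 -0.218  0.009] 0.41 [355. 200.]
top dust_cap [0.382 0.19  0.032] 0.69 [207. 267.]
top spool [ 0.557 -0.213  0.008] 0.63 [353. 200.]
top spool [0.739 0.218 0.068] 0.56 [193. 134.]
top float_trowel [ 0.475 -0.441  0.005] 0.89 [438. 228.]
```

The side view shows the rack with three orange things (258,178 adapter; 281,175 and 305,175 couplings). The keeper is open, with its handle at (263,240). The spare is at (286,281), flanked by two purple ones, with the dust cap at (332,300) and the basket at (280,355). Next I'll fit positions from the depth clouds.

```bash
cat > meas.py <<'E'
from h import *
from scipy.optimize import least_squares
def circ(P,r0=None):
    c0=P.mean(0)
    if r0: f=lambda a:np.hypot(P[:,0]-a[0],P[:,1]-a[1])-r0; x0=c0+ [0,-0.0]
    else: f=lambda a:np.hypot(P[:,0]-a[0],P[:,1]-a[1])-a[2]; x0=[*c0,.02]
    s=least_squares(f,x0,loss='soft_l1',f_scale=.002); return s.x,np.median(abs(s.fun))
E
python3 - <<'E'
from meas import *
C={}
for n in ["side","top"]:
    d=np.load(f"pics/{n}0.npy"); W=cloud(n,d); im=cv2.imread(f"pics/{n}0.png"); C[n]=(W,im,d)
    hsv=cv2.cvtColor(im,cv2.COLOR_BGR2HSV)
    for nm,x,y,rt,zt,rb,zb in [("adapter",.604,-.245,.021,(.05,.086),.026,(.012,.04)),("c526",.528,-.25,.0165,(.068,.12),.025,(.015,.05)),("c447",.448,-.25,.0165,(.068,.12),.025,(.015,.05)),("spare",.498,.168,.0165,(.06,.112),.025,(.005,.046)),("pur1",.596,.18,.0165,(.06,.112),.025,(.005,.046)),("pur2",.443,.08,.0165,(.06,.112),.025,(.005,.046)),("cap",.382,.196,.029,(.004,.04),.029,(.004,.04))]:
        for rr,(z0,z1) in ((rt,zt),(rb,zb)):
            m=(d>0)&(np.hypot(W[...,0]-x,W[...,1]-y)<rr+.016)&(W[...,2]>z0)&(W[...,2]<z1)
            if nm[:3]!='pur': m&=(hsv[...,0]<25)&(hsv[...,1]>140)
            P=W[m]
            if len(P)<15: print(n,nm,'few',len(P));continue
            s,e=circ(P[:,:2],rr); print(n,nm,rr,len(P),np.round(s,4),round(e,4),'zmax',round(P[:,2].max(),3))
    # rack
    for z0,z1,l in ((.030,.060,'keeper/walls'),):
        m=(d>0)&(W[...,2]>.030)&(W[...,2]<.056)&(W[...,0]>.33)&(W[...,0]<.72)&(W[...,1]>-.33)&(W[...,1]<.03)&(hsv[...,1]<90)
        P=W[m]; print(n,len(P)); np.save(f'pics/r_{n}.npy',P)
        k=P[(P[:,1]>-.16)]; print('keeper med', cv2.fitLine(k[:,:2].astype(np.float32),cv2.DIST_HUBER,0,.01,.01).ravel(), k.min(0),k.max(0),np.median(k[:,2]))
    # handle
    m=(d>0)&(W[...,2]>.056)&(W[...,2]<.12)&(np.hypot(W[...,0]-.58,W[...,1]+.0)<.12)&(W[...,1]>-.1)&(W[...,1]<.05)
    P=W[m]; P=P[P[:,0]>.5]; print('handle',len(P),P.mean(0),P.min(0),P.max(0)); print(circ(P[:,:2],.010))
    # basket
    m=(d>0)&(W[...,2]>.062)&(W[...,2]<.085)&(W[...,1]>.27)&(W[...,1]<.51)&(W[...,0]>.37)&(W[...,0]<.66)
    P=W[m].astype(np.float32); print('basket',cv2.minAreaRect(P[:,:2]*1000),P.max(0),P.min(0))
    # top walls
    b=cv2.resize(im[100:300,60:520] if n=='top' else im[130:420,140:400],None,fx=1.7 if n=='top' else 2,fy=1.7 if n=='top' else 2,interpolation=cv2.INTER_CUBIC);cv2.imwrite(f'pics/{n}0z.png',b)
E
```

```text
side adapter 0.021 109 [ 0.6062 -0.251 ] 0.0013 zmax 0.086
side adapter 0.026 94 [ 0.6063 -0.2513] 0.0011 zmax 0.04
side c526 0.0165 119 [ 0.5314 -0.2602] 0.0011 zmax 0.12
side c526 0.025 112 [ 0.5316 -0.2587] 0.0016 zmax 0.05
side c447 0.0165 120 [ 0.4516 -0.2638] 0.0012 zmax 0.12
side c447 0.025 135 [ 0.452  -0.2632] 0.0015 zmax 0.049
side spare 0.0165 168 [0.4999 0.1703] 0.0007 zmax 0.112
side spare 0.025 179 [0.4994 0.1728] 0.0017 zmax 0.046
side pur1 0.0165 179 [0.6019 0.1834] 0.0007 zmax 0.112
side pur1 0.025 227 [0.6019 0.1838] 0.0007 zmax 0.046
side pur2 0.0165 162 [0.4423 0.0766] 0.0007 zmax 0.112
side pur2 0.025 204 [0.4434 0.0778] 0.0012 zmax 0.046
side cap 0.029 379 [0.3789 0.1956] 0.0033 zmax 0.04
side cap 0.029 379 [0.3789 0.1956] 0.0033 zmax 0.04
side 662
keeper med [ 0.32937017 -0.9442009   0.6153228  -0.07024432] [ 0.58267009 -0.1596358   0.03595113] [0.65465001 0.02799263 0.05373063] 0.04794712254623135
handle 36 [0.56917387 0.04502216 0.0910263 ] [0.56063562 0.03669121 0.05656399] [0.58037885 0.04987612 0.10806582]
(array([0.57103234, 0.05091461]), np.float64(0.001
[... 763 characters left out ...]
0794] 0.0006 zmax 0.112
top pur2 0.025 27 [0.4426 0.0789] 0.0006 zmax 0.046
top cap 0.029 319 [0.3802 0.2007] 0.0064 zmax 0.04
top cap 0.029 319 [0.3802 0.2007] 0.0064 zmax 0.04
top 1136
keeper med [ 0.35208577 -0.93596774  0.612404   -0.06512213] [ 0.5678813  -0.1594253   0.03714908] [0.65712078 0.02899934 0.05386806] 0.04714957169408407
handle 52 [0.56926214 0.04280149 0.09650199] [0.56170381 0.03591755 0.05750263] [0.58068371 0.04993996 0.11003468]
(array([0.57106586, 0.04924266]), np.float64(0.0016980315300305342))
basket ((503.7520446777344, 379.662841796875), (174.8489990234375, 203.3882598876953), 84.73248291015625) [0.611958   0.47423583 0.08111925] [0.39565068 0.2854693  0.06333438]
```

Run:
```python
import cv2
im=cv2.imread('pics/top0.png');cv2.imwrite('pics/rackz.png',cv2.resize(im[130:290,230:420],None,fx=3.7,fy=3.7,interpolation=cv2.INTER_CUBIC))
```

```text
(no output)
```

View pics/rackz.png

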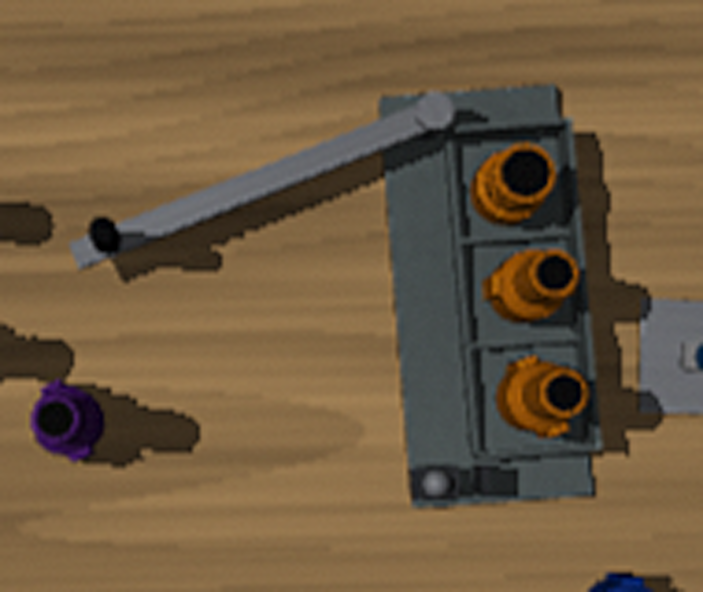

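View pics/side0z.png

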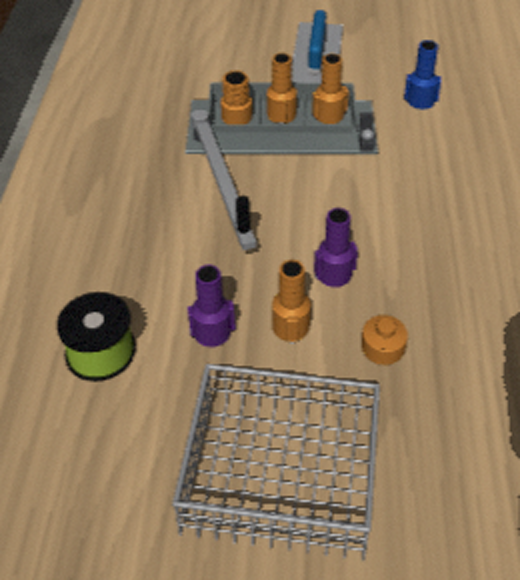

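Run:
```python
from meas import *
for n in ["top","side"]:
    d=np.load(f"pics/{n}0.npy"); W=cloud(n,d); im=cv2.imread(f"pics/{n}0.png"); hsv=cv2.cvtColor(im,cv2.COLOR_BGR2HSV)
    reg=(d>0)&(abs(W[...,0]-.53)<.2)&(abs(W[...,1]+.23)<.11)&(hsv[...,1]<100)
    Z=W[...,2][reg]; h,e=np.histogram(Z,np.arange(-.004,.06,.002)); print(n,dict(zip(np.round(e*1000).astype(int).tolist(),h.tolist())))
    m=reg&(W[...,2]>.004)&(W[...,2]<.012); base=W[m]
    P=W[reg&(W[...,2]>.038)&(W[...,2]<.047)&(W[...,1]<-.2)]
    print(len(base),len(P)); r_=cv2.minAreaRect((base[:,:2]*1000).astype(np.float32)); print(r_)
    def f(a):
        c,s=np.cos(a[2]),np.sin(a[2]); q=(P[:,:2]-a[:2])@np.array([[c,-s],[s,c]])
        def seg(q,A,B):
            A=np.array(A);B=np.array(B);t=np.clip(((q-A)@(B-A))/((B-A)@(B-A)),0,1)[:,None]; return np.linalg.norm(q-A-t*(B-A),axis=1)
        D=np.min([seg(q,(-.117,-.042),(.117,-.042)),seg(q,(-.117,-.042),(-.117,.042)),seg(q,(.117,-.042),(.117,.042))],0)
        return D
    for y0 in (-.23,-.25):
      s=least_squares(f,[.53,y0,.03],loss='soft_l1',f_scale=.002); print(np.round(s.x,4),s.cost,np.median(f(s.x)))
    # front base edge: for each wx, max y of base
    for lo,hi in ((-.2,0),):
        pass
    x=base[:,0]
    B=[];
    for a in np.arange(.40,.64,.005):
        k=base[(x>a)&(x<a+.005)]
        if len(k): B.append((a+.0025,k[:,1].max(),k[:,1].min()))
    B=np.array(B); print('front edge slope',np.polyfit(B[:,0],B[:,1],1), 'at .53',np.polyval(np.polyfit(B[:,0],B[:,1],1),.53))
```

```text
top {-4: 25, -2: 48, 0: 57, 2: 216, 4: 776, 6: 1156, 8: 861, 10: 284, 12: 77, 14: 40, 16: 33, 18: 80, 20: 96, 22: 86, 24: 82, 26: 48, 28: 34, 30: 27, 32: 26, 34: 32, 36: 39, 38: 40, 40: 86, 42: 102, 44: 112, 46: 89, 48: 54, 50: 21, 52: 15, 54: 40, 56: 21}
3077 284
((532.3333740234375, -236.9747314453125), (310.5653381347656, 145.39559936523438), 2.396730899810791)
[ 0.5316 -0.2548  0.0483] 0.0009695970967274948 0.0015522244529793672
[ 0.5316 -0.2548  0.0483] 0.0009695970967137234 0.0015522337027313385
front edge slope [ 0.04671954 -0.19092864] at .53 -0.1661672828123281
side {-4: 194, -2: 625, 0: 785, 2: 436, 4: 202, 6: 383, 8: 464, 10: 257, 12: 90, 14: 54, 16: 54, 18: 50, 20: 86, 22: 68, 24: 58, 26: 43, 28: 33, 30: 32, 32: 20, 34: 22, 36: 33, 38: 23, 40: 32, 42: 49, 44: 57, 46: 55, 48: 40, 50: 26, 52: 14, 54: 17, 56: 12}
1306 147
((529.0838623046875, -227.52210998535156), (396.49261474609375, 215.54823303222656), 1.1704766750335693)
[ 0.5296 -0.2564  0.0533] 0.00090946785753657 0.0025261308173438607
[ 0.5296 -0.2564  0.0533] 0.0009094678566422935 0.0025263842480025417
front edge slope [-0.04475669 -0.13454407] at .53 -0.15826511823824374
```

```bash
cat > go.py <<'E'
import sys
from h import *
def go(x,y,z,yaw=0.048):
    o=r.get_obs(); M=R.from_rotvec(o['tcp_rot']); m=M.as_matrix()
    cur=np.arctan2(m[1,0],m[0,0]); d=M.inv().apply(np.array([x,y,z])-o['tcp_pos'])*100
    tw=-(yaw-cur); tw=(tw+np.pi/2)%np.pi-np.pi/2
    n=np.linalg.norm(d)/4.17
    print('t',round(o['time_s'],2),'tcp',np.round(o['tcp_pos'],4),'z-axis',np.round(m[:,2],3),'yaw',round(cur,3),'tool d cm',np.round(d,2),'twist',round(tw,3),'rows>=',round(n,1),'per row',np.round(d/np.ceil(n),2),'open',round(float(o['opening']),3),'F',np.round(o['force'],1),'q',np.round(o['q'],2))
if __name__=='__main__': go(*map(float,sys.argv[1:]))
E
python3 go.py .607 -.25 .231
```

```text
t 1.1 tcp [0.2317 0.5805 0.2313] z-axis [ 0.  0. -1.] yaw -0.38 tool d cm [6.565e+01 6.321e+01 3.000e-02] twist -0.428 rows>= 21.9 per row [2.98 2.87 0.  ] open 1.002 F [-0.4  0.4 -1.1] q [ 1.45  0.38  0.01  0.   -1.19 -0.26]
```

Request:
{"api": "send_rows", "payload": {
  "rows": [
    [0,0,0,-0.12,-1],
    [0,0,0,-0.12,-1],
    [0,0,0,-0.12,-1],
    [0,0,0,-0.07,-1]
  ],
  "force": 40
}}

```text
time_s: 1.43
tcp_pos: [0.2317, 0.5805, 0.2313]
tcp_rot: [-3.14, -0.108, 0.0]
force: [-0.6, 0.3, 0.1]
opening: 1.001
```

```bash
python3 go.py .607 -.25 .231
```

```text
t 1.43 tcp [0.2317 0.5805 0.2313] z-axis [-0.  0. -1.] yaw 0.068 tool d cm [3.176e+01 8.542e+01 3.000e-02] twist 0.02 rows>= 21.9 per row [1.44 3.88 0.  ] open 1.001 F [-0.6  0.3  0.1] q [ 1.45  0.38  0.01 -0.   -1.19  0.19]
```

Request:
{"api": "send_rows", "payload": {
  "rows": [
    [1.4,3.9,0,0,-1],
    [1.4,3.9,0,0,-1],
    [1.4,3.9,0,0,-1],
    [1.4,3.9,0,0,-1],
    [1.4,3.9,0,0,-1],
    [1.4,3.9,0,0,-1],
    [1.4,3.9,0,0,-1],
    [1.4,3.9,0,0,-1],
    [1.4,3.9,0,0,-1],
    [1.4,3.9,0,0,-1]
  ]
}}

```text
time_s: 2.27
tcp_pos: [0.3993, 0.2026, 0.23]
tcp_rot: [-3.135, -0.135, -0.006]
force: [-0.1, 0.4, 0.2]
opening: 1.0
```

```bash
python3 go.py .607 -.25 .231
```

```text
t 2.27 tcp [0.3993 0.2026 0.23  ] z-axis [ 0.004  0.004 -1.   ] yaw 0.086 tool d cm [16.79 46.88 -0.18] twist 0.038 rows>= 11.9 per row [ 1.4   3.91 -0.01] open 1.0 F [-0.1  0.4  0.2] q [ 0.83  0.08 -0.41  0.   -1.08  0.82]
```

Request:
{"api": "send_rows", "payload": {
  "rows": [
    [1.4,3.9,0,0,-1],
    [1.4,3.9,0,0,-1],
    [1.4,3.9,0,0,-1],
    [1.4,3.9,0,0,-1],
    [1.4,3.9,0,0,-1],
    [1.4,3.9,0,0,-1],
    [1.4,3.9,0,0,-1],
    [1.4,3.9,0,0.02,-1],
    [1.4,3.9,0,0.02,-1],
    [1.4,3.9,0,0,-1]
  ]
}}

```text
time_s: 3.1
tcp_pos: [0.5684, -0.1786, 0.2336]
tcp_rot: [-3.134, -0.073, -0.022]
force: [0.5, 1.0, -0.1]
opening: 1.001
```

```bash
python3 go.py .607 -.25 .2
```

```text
t 3.1 tcp [ 0.5684 -0.1786  0.2336] z-axis [ 0.014  0.007 -1.   ] yaw 0.047 tool d cm [3.48 7.33 3.37] twist -0.001 rows>= 2.1 per row [1.16 2.44 1.12] open 1.001 F [ 0.5  1.  -0.1] q [-0.04  0.33 -0.07 -0.01 -1.16  1.66]
```

Request:
{"api": "send_rows", "payload": {
  "rows": [
    [0.9,2.4,0,0,-1],
    [0.9,2.4,0,0,-1],
    [0.9,2.0,0,0,-1],
    [0,0,0,0,-1],
    [0,0,0,0,-1]
  ]
}}

```text
time_s: 3.52
tcp_pos: [0.6009, -0.258, 0.231]
tcp_rot: [-3.136, -0.056, -0.02]
force: [0.0, -0.8, 0.7]
opening: 1.001
```

Run:
```python
from meas import *
from go import go
go(.607,-.25,.15)
c=r.camera_info('wrist'); im,d=r.snapshot('wrist'); cv2.imwrite('pics/w1.png',im[:,:,::-1]); W=cloud('wrist',d,c); np.save('pics/w1.npy',W)
for x,y,rr,z in ((.607,-.25,.021,.088),(.532,-.258,.017,.123),(.4525,-.262,.017,.123)):
    m=(d>0)&(abs(W[...,2]-z)<.01)&(np.hypot(W[...,0]-x,W[...,1]-y)<.035)
    if m.sum()>20: print(m.sum(),circ(W[m][:,:2]), W[m].mean(0))
```

```text
t 3.52 tcp [ 0.6009 -0.258   0.231 ] z-axis [ 0.013  0.006 -1.   ] yaw 0.036 tool d cm [ 0.53 -0.73  8.12] twist -0.012 rows>= 2.0 per row [ 0.27 -0.37  4.06] open 1.001 F [ 0.  -0.8  0.7] q [-0.16  0.43  0.08 -0.01 -1.21  1.77]
1476 (array([ 0.60920503, -0.25112282,  0.0149249 ]), np.float64(0.003828944767735218)) [ 0.60941572 -0.25115118  0.08847959]
964 (array([ 0.53576774, -0.26026945,  0.01176388]), np.float64(0.0024742028706884666)) [ 0.53615806 -0.26026302  0.12271517]
841 (array([ 0.45584006, -0.26327681,  0.01201134]), np.float64(0.002160980666405585)) [ 0.45679515 -0.26324462  0.12224245]
```

View pics/w1.png

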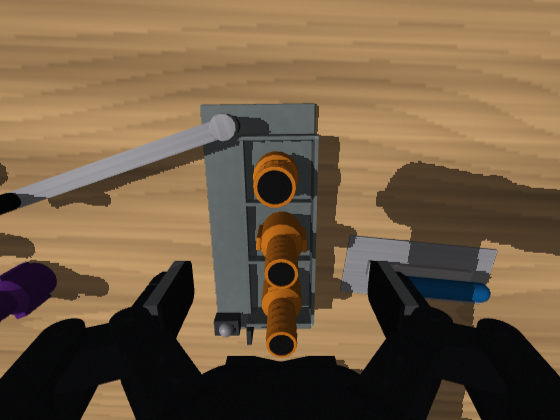

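The wrist view shows the adapter at (275,180) and the two couplings behind it, with the rack clear. Now I descend onto the adapter.

Request:
{"api": "send_rows", "payload": {
  "rows": [
    [0.3,-0.4,3.5,0,-1],
    [0.3,-0.4,3.5,0,-1],
    [0,0,0,0,-1],
    [0,0,0,0,-1]
  ]
}}

```text
time_s: 3.9
tcp_pos: [0.6083, -0.2466, 0.1637]
tcp_rot: [-3.138, -0.063, -0.03]
force: [0.1, 0.9, 1.1]
opening: 0.997
```

```bash
python3 go.py .608 -.2505 .047
```

```text
t 3.9 tcp [ 0.6083 -0.2466  0.1637] z-axis [ 0.019  0.003 -1.   ] yaw 0.04 tool d cm [-0.28  0.42 11.66] twist -0.008 rows>= 2.8 per row [-0.09  0.14  3.89] open 0.997 F [0.1 0.9 1.1] q [-0.14  0.48 -0.01 -0.01 -1.06  1.76]
```

Request:
{"api": "send_rows", "payload": {
  "rows": [
    [-0.1,0.2,3.0,0,-1],
    [-0.1,0.2,3.0,0,-1],
    [-0.1,0,3.0,0,-1],
    [0,0,1.5,0,-1],
    [0,0,0.5,0,-1],
    [0,0,0,0,-1]
  ]
}}

```text
time_s: 4.4
tcp_pos: [0.6156, -0.2491, 0.0658]
tcp_rot: [3.136, 0.077, 0.063]
force: [0.2, 0.7, 0.8]
opening: 0.998
```

```bash
python3 go.py .608 -.2505 .047
```

```text
t 4.4 tcp [ 0.6156 -0.2491  0.0658] z-axis [ 0.04  -0.003 -0.999] yaw 0.049 tool d cm [-0.84  0.09  1.85] twist 0.001 rows>= 0.5 per row [-0.84  0.09  1.85] open 0.998 F [0.2 0.7 0.8] q [-0.14  0.58 -0.12 -0.   -0.84  1.76]
```

Request:
{"api": "send_rows", "payload": {
  "rows": [
    [-0.4,0,0.6,0,-1],
    [-0.4,0,0.6,0,-1],
    [0,0,0.5,0,-1],
    [0,0,0,0,-1]
  ]
}}

```text
time_s: 4.73
tcp_pos: [0.6116, -0.2498, 0.0545]
tcp_rot: [3.132, 0.08, 0.08]
force: [0.1, 0.5, -0.8]
opening: 1.002
```

```bash
python3 go.py .608 -.2505 .047
```

```text
t 4.73 tcp [ 0.6116 -0.2498  0.0545] z-axis [ 0.051 -0.006 -0.999] yaw 0.052 tool d cm [-0.4   0.04  0.74] twist 0.004 rows>= 0.2 per row [-0.4   0.04  0.74] open 1.002 F [ 0.1  0.5 -0.8] q [-0.14  0.58 -0.14 -0.   -0.79  1.77]
```

Request:
{"api": "send_rows", "payload": {
  "rows": [
    [-0.4,0,0.9,0,-1],
    [0,0,0,0,-1]
  ]
}}

```text
time_s: 4.9
tcp_pos: [0.6084, -0.2503, 0.046]
tcp_rot: [3.131, 0.08, 0.084]
force: [0.1, -0.5, -0.4]
opening: 1.0
```

```bash
python3 go.py .608 -.2505 .047
```

```text
t 4.9 tcp [ 0.6084 -0.2503  0.046 ] z-axis [ 0.054 -0.007 -0.999] yaw 0.052 tool d cm [-0.03  0.02 -0.1 ] twist 0.004 rows>= 0.0 per row [-0.03  0.02 -0.1 ] open 1.0 F [ 0.1 -0.5 -0.4] q [-0.15  0.59 -0.16 -0.   -0.77  1.77]
```

Request:
{"api": "send_rows", "payload": {
  "rows": [
    [0,0,0,0,1],
    [0,0,0,0,1],
    [0,0,0,0,1],
    [0,0,0,0,1],
    [0,0,0,0,1],
    [0,0,0,0,1]
  ],
  "force": 40
}}

```text
time_s: 5.4
tcp_pos: [0.6087, -0.2507, 0.0464]
tcp_rot: [3.131, 0.08, 0.085]
force: [-1.4, 0.5, -0.7]
opening: 0.473
```

```bash
python3 go.py .608 -.2505 .2
```

```text
t 5.4 tcp [ 0.6087 -0.2507  0.0464] z-axis [ 0.054 -0.007 -0.998] yaw 0.052 tool d cm [  0.76   0.13 -15.34] twist 0.004 rows>= 3.7 per row [ 0.19  0.03 -3.84] open 0.473 F [-1.4  0.5 -0.7] q [-0.15  0.59 -0.16 -0.   -0.77  1.77]
```

Request:
{"api": "send_rows", "payload": {
  "rows": [
    [0,0,-2,0,1],
    [0.2,0,-4,0,1],
    [0.2,0,-4,0,1],
    [0.2,0,-4,0,1],
    [0.1,0,-2,0,1],
    [0,0,0,0,1]
  ]
}}

```text
time_s: 5.9
tcp_pos: [0.604, -0.2486, 0.2071]
tcp_rot: [3.135, 0.078, 0.063]
force: [1.0, -0.2, -0.7]
opening: 0.473
```

```bash
python3 go.py .503 .379 .2
```

```text
t 5.9 tcp [ 0.604  -0.2486  0.2071] z-axis [ 0.04  -0.004 -0.999] yaw 0.05 tool d cm [ -6.99 -63.19   0.07] twist 0.002 rows>= 15.2 per row [-0.44 -3.95  0.  ] open 0.473 F [ 1.  -0.2 -0.7] q [-0.14  0.43  0.02 -0.   -1.12  1.77]
```

Request:
{"api": "send_rows", "payload": {
  "rows": [
    [-0.2,-2,0,0,1],
    [-0.4,-3.9,0,0,1],
    [-0.4,-3.9,0,0,1],
    [-0.4,-3.9,0,0,1],
    [-0.5,-3.9,0,0,1],
    [-0.5,-3.9,0,0,1],
    [-0.5,-3.9,0,0,1],
    [-0.5,-3.9,0,0,1],
    [-0.5,-3.9,0,0,1],
    [-0.5,-3.9,0,0,1]
  ]
}}

```text
time_s: 6.73
tcp_pos: [0.5353, 0.127, 0.19]
tcp_rot: [3.135, 0.05, 0.039]
force: [0.9, -0.4, -1.8]
opening: 0.473
```

```bash
python3 go.py .503 .379 .2
```

```text
t 6.73 tcp [0.5353 0.127  0.19  ] z-axis [ 0.025 -0.006 -1.   ] yaw 0.032 tool d cm [ -2.4  -25.28  -1.22] twist -0.016 rows>= 6.1 per row [-0.34 -3.61 -0.17] open 0.473 F [ 0.9 -0.4 -1.8] q [ 0.54  0.28 -0.26  0.02 -1.01  1.05]
```

Request:
{"api": "send_rows", "payload": {
  "rows": [
    [-0.4,-3.9,-0.2,0,1],
    [-0.4,-3.9,-0.2,0,1],
    [-0.4,-3.9,-0.2,0,1],
    [-0.4,-3.9,-0.2,0,1],
    [-0.4,-3.9,-0.2,0,1],
    [-0.3,-3.0,0,0,1],
    [-0.1,-1.5,0,0,1],
    [0,0,0,0,1]
  ]
}}

```text
time_s: 7.4
tcp_pos: [0.4909, 0.3817, 0.183]
tcp_rot: [3.126, 0.061, 0.01]
force: [-0.2, -0.2, -1.5]
opening: 0.473
```

```bash
python3 go.py .503 .379 .05
```

```text
t 7.4 tcp [0.4909 0.3817 0.183 ] z-axis [ 0.007 -0.015 -1.   ] yaw 0.039 tool d cm [ 1.11  0.11 13.31] twist -0.009 rows>= 3.2 per row [0.28 0.03 3.33] open 0.473 F [-0.2 -0.2 -1.5] q [ 0.93  0.42 -0.07  0.02 -1.09  0.67]
```

Request:
{"api": "send_rows", "payload": {
  "rows": [
    [0.2,0,3.5,0,1],
    [0.2,0,3.5,0,1],
    [0,0,3,0,1],
    [0,0,1.5,0,1],
    [0,0,0,0,1]
  ]
}}

```text
time_s: 7.82
tcp_pos: [0.4949, 0.3765, 0.0609]
tcp_rot: [3.123, 0.059, 0.005]
force: [-0.3, -0.0, -2.5]
opening: 0.476
```

```bash
python3 go.py .503 .379 .05
```

```text
t 7.82 tcp [0.4949 0.3765 0.0609] z-axis [ 0.004 -0.018 -1.   ] yaw 0.038 tool d cm [ 0.81 -0.24  1.09] twist -0.01 rows>= 0.3 per row [ 0.81 -0.24  1.09] open 0.476 F [-0.3 -0.  -2.5] q [ 0.92  0.54 -0.21  0.02 -0.83  0.68]
```

Request:
{"api": "send_rows", "payload": {
  "rows": [
    [0.3,0,0.7,0,1],
    [0,0,0.4,0,1],
    [0,0,0,0,1],
    [0,0,0,0,-1],
    [0,0,0,0,-1],
    [0,0,0,0,-1],
    [0,0,0,0,-1],
    [0,0,0,0,-1]
  ]
}}

```text
time_s: 8.48
tcp_pos: [0.5017, 0.3757, 0.0545]
tcp_rot: [3.129, 0.055, 0.015]
force: [-0.3, 0.6, 0.3]
opening: 1.001
```

```bash
python3 go.py .503 .379 .2
```

```text
t 8.48 tcp [0.5017 0.3757 0.0545] z-axis [ 0.01  -0.012 -1.   ] yaw 0.036 tool d cm [  0.28  -0.14 -14.55] twist -0.012 rows>= 3.5 per row [ 0.07 -0.04 -3.64] open 1.001 F [-0.3  0.6  0.3] q [ 0.91  0.56 -0.2   0.02 -0.81  0.68]
```

Request:
{"api": "send_rows", "payload": {
  "rows": [
    [0,0,-2,0,-1],
    [0,0,-4,0,-1],
    [0,0,-4,0,-1],
    [0,0,-4,0,-1],
    [0,0,-3,0,-1],
    [0,0,0,0,-1]
  ]
}}

```text
time_s: 8.98
tcp_pos: [0.4995, 0.3774, 0.2325]
tcp_rot: [3.126, 0.057, 0.014]
force: [0.1, 1.1, 0.0]
opening: 1.002
```

Run:
```python
from meas import *
from go import go
go(.5,.171,.22)
for n in ('wrist','side','top'):
    c=r.camera_info(n); im,d=r.snapshot(n); cv2.imwrite(f'pics/{n}2.png',im[:,:,::-1]); W=cloud(n,d,c); np.save(f'pics/{n}2.npy',d)
    hsv=cv2.cvtColor(im[:,:,::-1].copy(),cv2.COLOR_BGR2HSV)
    m=(d>0)&(np.hypot(W[...,0]-.5,W[...,1]-.171)<.035)&(W[...,2]>.06)&(hsv[...,0]<25)&(hsv[...,1]>140)
    if m.sum()>20: print(n,m.sum(),circ(W[m][:,:2],.0165),W[m].max(0))
    m=(d>0)&(np.hypot(W[...,0]-.5,W[...,1]-.38)<.09)&(hsv[...,0]<25)&(hsv[...,1]>170)&(W[...,2]>.01)
    print('adapter?',m.sum(),np.median(W[m],0) if m.any() else 0, W[m].max(0))
a=[cv2.imread(f'pics/{n}2.png') for n in ('wrist','side')]
cv2.imwrite('pics/c2.png',cv2.resize(np.hstack(a),None,fx=.71,fy=.71))
```

```text
t 8.98 tcp [0.4995 0.3774 0.2325] z-axis [ 0.009 -0.015 -1.   ] yaw 0.036 tool d cm [-0.71 20.6   1.56] twist -0.012 rows>= 5.0 per row [-0.14  4.12  0.31] open 1.002 F [0.1 1.1 0. ] q [ 0.91  0.39  0.01  0.02 -1.2   0.69]
wrist 1576 (array([0.50110017, 0.1698234 ]), np.float64(0.00042926076839251877)) [0.51800496 0.18756701 0.11738016]
adapter? 1165 [0.5116643  0.37392487 0.06854333] [0.52234725 0.39761673 0.27003956]
adapter? 477 [0.49504835 0.39054343 0.05057978] [0.5203898  0.41899791 0.33175045]
top 117 (array([0.50156403, 0.17233666]), np.float64(0.001074597494773238)) [0.5165382  0.18757749 0.11817283]
adapter? 309 [0.49292376 0.3569331  0.06089883] [0.52926201 0.39506535 0.57649157]
```

View pics/c2.png

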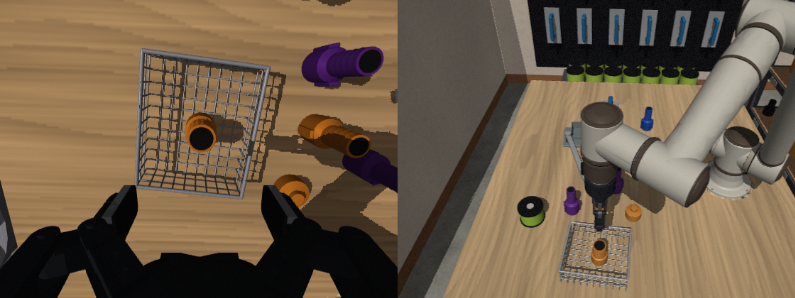

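The wrist picture shows the adapter standing in the basket, at about (200,133) in the left picture. The spare at (345,140) reads (0.501, 0.171). Next is the spare.

Request:
{"api": "send_rows", "payload": {
  "rows": [
    [0,2.5,0.3,0,-1],
    [-0.2,4,0.3,0,-1],
    [-0.2,4,0.3,0,-1],
    [-0.2,4,0.3,0,-1],
    [-0.2,3.5,0.3,0,-1],
    [0,1.2,0,0,-1],
    [0,0,0,0,-1]
  ]
}}

```text
time_s: 9.72
tcp_pos: [0.4874, 0.1727, 0.1986]
tcp_rot: [3.102, 0.06, -0.04]
force: [-0.2, 0.5, 0.4]
opening: 1.0
```

```bash
python3 go.py .501 .171 .062
```

```text
t 9.72 tcp [0.4874 0.1727 0.1986] z-axis [-0.025 -0.04  -0.999] yaw 0.038 tool d cm [ 1.71 -0.3  13.62] twist -0.01 rows>= 3.3 per row [ 0.43 -0.08  3.4 ] open 1.0 F [-0.2  0.5  0.4] q [ 0.66  0.25 -0.29  0.02 -1.08  0.94]
```

Request:
{"api": "send_rows", "payload": {
  "rows": [
    [0.8,-0.2,2,0,-1],
    [0.8,-0.1,2,0,-1],
    [0,0,1,0,-1],
    [0,0,0,0,-1]
  ]
}}

```text
time_s: 10.05
tcp_pos: [0.5016, 0.1745, 0.143]
tcp_rot: [3.1, 0.057, -0.046]
force: [-0.8, 0.2, -0.3]
opening: 1.004
```

```bash
python3 go.py .501 .171 .062
```

```text
t 10.05 tcp [0.5016 0.1745 0.143 ] z-axis [-0.029 -0.042 -0.999] yaw 0.036 tool d cm [0.18 0.02 8.1 ] twist -0.012 rows>= 1.9 per row [0.09 0.01 4.05] open 1.004 F [-0.8  0.2 -0.3] q [ 0.65  0.33 -0.33  0.02 -0.96  0.95]
```

Request:
{"api": "send_rows", "payload": {
  "rows": [
    [0.1,0,3,0,-1],
    [0.1,0,3,0,-1],
    [0,0,1.5,0,-1],
    [0,0,0.5,0,-1],
    [0,0,0,0,-1]
  ]
}}

```text
time_s: 10.47
tcp_pos: [0.5025, 0.1755, 0.0589]
tcp_rot: [3.098, 0.065, -0.046]
force: [-0.3, -0.2, 1.7]
opening: 0.998
```

```bash
python3 go.py .501 .171 .062
```

```text
t 10.47 tcp [0.5025 0.1755 0.0589] z-axis [-0.029 -0.043 -0.999] yaw 0.041 tool d cm [-0.18  0.46 -0.29] twist -0.007 rows>= 0.1 per row [-0.18  0.46 -0.29] open 0.998 F [-0.3 -0.2  1.7] q [ 0.65  0.44 -0.41  0.02 -0.77  0.94]
```

Request:
{"api": "send_rows", "payload": {
  "rows": [
    [-0.2,0.5,-0.2,0,-1],
    [0,0,0,0,-1],
    [0,0,0,0,1],
    [0,0,0,0,1],
    [0,0,0,0,1],
    [0,0,0,0,1],
    [0,0,0,0,1],
    [0,0,0,0,1],
    [0,0,0,0,1]
  ],
  "force": 40
}}

```text
time_s: 11.22
tcp_pos: [0.5035, 0.1731, 0.0671]
tcp_rot: [3.104, 0.068, -0.032]
force: [0.3, 0.2, -0.9]
opening: 0.362
```

```bash
python3 go.py .501 .171 .2
```

```text
t 11.22 tcp [0.5035 0.1731 0.0671] z-axis [-0.02  -0.038 -0.999] yaw 0.043 tool d cm [ -0.55   0.68 -13.27] twist -0.005 rows>= 3.2 per row [-0.14  0.17 -3.32] open 0.362 F [ 0.3  0.2 -0.9] q [ 0.65  0.42 -0.41  0.03 -0.77  0.95]
```

Request:
{"api": "send_rows", "payload": {
  "rows": [
    [0,0,-2,0,1],
    [0,0,-3.5,0,1],
    [0,0,-4,0,1],
    [0,0,-4,0,1],
    [0,0,-2,0,1],
    [0,0,0,0,1]
  ]
}}

```text
time_s: 11.72
tcp_pos: [0.5043, 0.1772, 0.2239]
tcp_rot: [3.097, 0.065, -0.05]
force: [0.2, -0.6, -0.4]
opening: 0.359
```

Run:
```python
from h import *
from go import go
go(.609,-.251,.21)
im,d=r.snapshot('side');cv2.imwrite('pics/side3.png',cv2.resize(im[100:420,150:450,::-1],None,fx=1.8,fy=1.8))
```

```text
t 11.72 tcp [0.5043 0.1772 0.2239] z-axis [-0.031 -0.045 -0.999] yaw 0.041 tool d cm [ 8.74 43.13  2.98] twist -0.007 rows>= 10.6 per row [0.79 3.92 0.27] open 0.359 F [ 0.2 -0.6 -0.4] q [ 0.65  0.26 -0.2   0.02 -1.16  0.95]
```

View pics/side3.png

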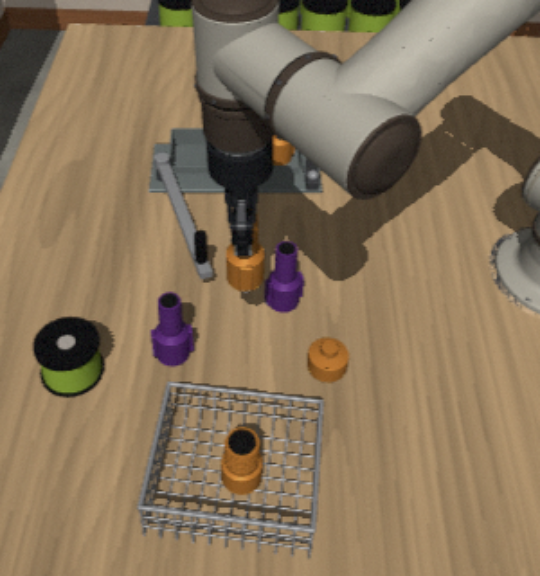

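The spare hangs upright in the gripper at (245,265), and the adapter stands in the basket. I'm carrying the spare to the free bay.

Request:
{"api": "send_rows", "payload": {
  "rows": [
    [0.3,1.5,0,0,1],
    [0.5,2.6,0.1,0,1],
    [0.5,2.6,0.1,0,1],
    [0.5,2.6,0.1,0,1],
    [0.5,2.6,0.1,0,1],
    [0.5,2.6,0.1,0,1],
    [0.5,2.6,0.1,0,1],
    [0.5,2.6,0.1,0,1],
    [0.5,2.6,0.1,0,1],
    [0.5,2.6,0.1,0,1]
  ]
}}

```text
time_s: 12.6
tcp_pos: [0.5516, -0.0775, 0.1998]
tcp_rot: [3.092, 0.075, -0.112]
force: [0.5, -0.5, -1.2]
opening: 0.357
```

```bash
python3 go.py .609 -.251 .21
```

```text
t 12.6 tcp [ 0.5516 -0.0775  0.1998] z-axis [-0.071 -0.049 -0.996] yaw 0.047 tool d cm [ 4.84 17.64 -0.58] twist -0.001 rows>= 4.4 per row [ 0.97  3.53 -0.12] open 0.357 F [ 0.5 -0.5 -1.2] q [ 0.17  0.33 -0.18  0.04 -1.14  1.43]
```

Request:
{"api": "send_rows", "payload": {
  "rows": [
    [0.7,2.4,-0.4,0,1],
    [0.7,2.6,-0.4,0,1],
    [0.7,2.6,-0.4,0,1],
    [0.7,2.6,-0.4,0,1],
    [0.7,2.6,-0.4,0,1],
    [0.7,2.4,0,0,1],
    [0.3,1.3,0,0,1],
    [0,0,0,0,1]
  ]
}}

```text
time_s: 13.27
tcp_pos: [0.5971, -0.2504, 0.1992]
tcp_rot: [3.098, 0.063, -0.174]
force: [0.1, -0.7, -1.5]
opening: 0.355
```

```bash
python3 go.py .609 -.251 .075
```

```text
t 13.27 tcp [ 0.5971 -0.2504  0.1992] z-axis [-0.111 -0.04  -0.993] yaw 0.038 tool d cm [ 2.58 -0.34 12.2 ] twist -0.01 rows>= 3.0 per row [ 0.86 -0.11  4.07] open 0.355 F [ 0.1 -0.7 -1.5] q [-0.12  0.49  0.07  0.06 -1.26  1.71]
```

```bash
cat > sp.py <<'E'
from h import *
from go import go
def T(p,rv):
    m=np.eye(4);m[:3,:3]=R.from_rotvec(rv).as_matrix();m[:3,3]=p;return m
G=T([.5035,.1731,.0671],[3.104,.068,-.032]); B=np.eye(4);B[:3,3]=[.5015,.1738,0]
REL=np.linalg.inv(G)@B
RACK=T([.5315,-.255,0],[0,0,.048])
def sp():
    o=r.get_obs(); P=T(o['tcp_pos'],o['tcp_rot'])@REL; Q=np.linalg.inv(RACK)@P
    print('spare base in bay2 frame mm',np.round((Q[:3,3]-[.078,0,.008])*1000,1),'axis',np.round(P[:3,2],3), 'tilt',round(np.arccos(P[2,2]),3))
if __name__=='__main__': sp(); go(.609,-.251,.075)
E
python3 sp.py
```

```text
spare base in bay2 frame mm [-20.4   2.3 124.5] axis [0.091 0.003 0.996] tilt 0.091
t 13.27 tcp [ 0.5971 -0.2504  0.1992] z-axis [-0.111 -0.04  -0.993] yaw 0.038 tool d cm [ 2.58 -0.34 12.2 ] twist -0.01 rows>= 3.0 per row [ 0.86 -0.11  4.07] open 0.355 F [ 0.1 -0.7 -1.5] q [-0.12  0.49  0.07  0.06 -1.26  1.71]
```

Request:
{"api": "send_rows", "payload": {
  "rows": [
    [0,0,1,0,1],
    [0,0,1,0,1],
    [0,0,1,0,1],
    [0,0,0,0,1]
  ]
}}

```text
time_s: 13.6
tcp_pos: [0.5897, -0.2491, 0.1605]
tcp_rot: [3.102, 0.062, -0.19]
force: [-1.1, 0.5, -1.7]
opening: 0.356
```

```bash
python3 sp.py
```

```text
spare base in bay2 frame mm [-28.3   4.3  85.9] axis [ 0.101 -0.001  0.995] tilt 0.102
t 13.6 tcp [ 0.5897 -0.2491  0.1605] z-axis [-0.121 -0.036 -0.992] yaw 0.038 tool d cm [2.95 0.01 8.25] twist -0.01 rows>= 2.1 per row [0.98 0.   2.75] open 0.356 F [-1.1  0.5 -1.7] q [-0.12  0.51  0.01  0.05 -1.18  1.71]
```

Request:
{"api": "send_rows", "payload": {
  "rows": [
    [0.8,0,0,0,1],
    [0.8,0,0,0,1],
    [0,0,0,0,1]
  ]
}}

```text
time_s: 13.85
tcp_pos: [0.6062, -0.2461, 0.1575]
tcp_rot: [3.101, 0.067, -0.193]
force: [-0.3, -0.4, -1.6]
opening: 0.354
```

```bash
python3 sp.py
```

```text
spare base in bay2 frame mm [-11.8   6.5  83. ] axis [ 0.103 -0.001  0.995] tilt 0.104
t 13.85 tcp [ 0.6062 -0.2461  0.1575] z-axis [-0.123 -0.036 -0.992] yaw 0.041 tool d cm [1.28 0.25 8.16] twist -0.007 rows>= 2.0 per row [0.64 0.12 4.08] open 0.354 F [-0.3 -0.4 -1.6] q [-0.12  0.54  0.05  0.05 -1.2   1.71]
```

```bash
python3 go.py .618 -.2525 .12
```

```text
t 13.85 tcp [ 0.6062 -0.2461  0.1575] z-axis [-0.123 -0.036 -0.992] yaw 0.041 tool d cm [1.61 0.57 3.6 ] twist -0.007 rows>= 1.0 per row [1.61 0.57 3.6 ] open 0.354 F [-0.3 -0.4 -1.6] q [-0.12  0.54  0.05  0.05 -1.2   1.71]
```

Request:
{"api": "send_rows", "payload": {
  "rows": [
    [0.5,0.2,0.8,0,1],
    [0.6,0.2,1.0,0,1],
    [0.5,0.2,1.0,0,1],
    [0,0,0,0,1],
    [0,0,0,0,1]
  ]
}}

```text
time_s: 14.27
tcp_pos: [0.6225, -0.2522, 0.1257]
tcp_rot: [3.101, 0.07, -0.188]
force: [0.1, -0.1, -1.2]
opening: 0.355
```

Run:
```python
from sp import *
sp(); go(.618,-.2525,.075)
for n in ('wrist','side','top'):
    c=r.camera_info(n); im,d=r.snapshot(n); cv2.imwrite(f'pics/{n}4.png',im[:,:,::-1]); np.save(f'pics/{n}4.npy',cloud(n,d,c))
a=[cv2.imread('pics/wrist4.png'),cv2.resize(cv2.imread('pics/side4.png')[120:225,210:350],(560,420))]
cv2.imwrite('pics/c4.png',cv2.resize(np.hstack(a),None,fx=.71,fy=.71))
```

```text
spare base in bay2 frame mm [ 4.4 -0.5 51.1] axis [ 0.1   -0.     0.995] tilt 0.1
t 14.27 tcp [ 0.6225 -0.2522  0.1257] z-axis [-0.12  -0.037 -0.992] yaw 0.043 tool d cm [ 0.17 -0.15  5.08] twist -0.005 rows>= 1.2 per row [ 0.08 -0.08  2.54] open 0.355 F [ 0.1 -0.1 -1.2] q [-0.12  0.59  0.06  0.06 -1.15  1.71]
```

View pics/c4.png

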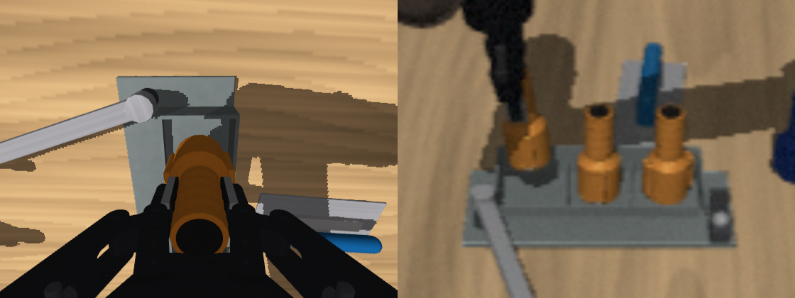

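Request:
{"api": "send_rows", "payload": {
  "rows": [
    [0,0,1,0,1],
    [0.1,0,1,0,1],
    [0.1,0,1,0,1],
    [0,0,0.5,0,1],
    [0,0,0,0,1]
  ]
}}

```text
time_s: 14.83
tcp_pos: [0.6198, -0.2536, 0.0895]
tcp_rot: [3.101, 0.069, -0.183]
force: [-0.5, 0.1, -1.8]
opening: 0.359
```

Run:
```python
from sp import *
sp(); go(.618,-.2525,.075)
```

```text
spare base in bay2 frame mm [ 1.8 -1.8 14.9] axis [ 0.097 -0.     0.995] tilt 0.097
t 14.83 tcp [ 0.6198 -0.2536  0.0895] z-axis [-0.117 -0.037 -0.992] yaw 0.043 tool d cm [-0.01 -0.17  1.45] twist -0.005 rows>= 0.4 per row [-0.01 -0.17  1.45] open 0.359 F [-0.5  0.1 -1.8] q [-0.12  0.62  0.01  0.06 -1.07  1.71]
```

Request:
{"api": "send_rows", "payload": {
  "rows": [
    [0,0,0.5,0,1],
    [0,0,0.5,0,1],
    [0,0,0.2,0,1],
    [0,0,0,0,1]
  ]
}}

```text
time_s: 15.17
tcp_pos: [0.6182, -0.2542, 0.0759]
tcp_rot: [3.101, 0.07, -0.184]
force: [-0.4, 0.8, -0.3]
opening: 0.355
```

Run:
```python
from sp import *
sp(); go(.618,-.2525,.075)
```

```text
spare base in bay2 frame mm [ 0.2 -2.3  1.3] axis [0.098 0.    0.995] tilt 0.098
t 15.17 tcp [ 0.6182 -0.2542  0.0759] z-axis [-0.117 -0.037 -0.992] yaw 0.043 tool d cm [-0.01 -0.17  0.09] twist -0.005 rows>= 0.0 per row [-0.01 -0.17  0.09] open 0.355 F [-0.4  0.8 -0.3] q [-0.13  0.63 -0.01  0.06 -1.04  1.71]
```

Request:
{"api": "send_rows", "payload": {
  "rows": [
    [0,0,0,0,0.1],
    [0,0,0,0,-0.2],
    [0,0,0,0,-0.6],
    [0,0,0,0,-1],
    [0,0,0,0,-1],
    [0,0,0,0,-1]
  ]
}}

```text
time_s: 15.67
tcp_pos: [0.6201, -0.2548, 0.0788]
tcp_rot: [3.099, 0.071, -0.176]
force: [0.3, -0.4, -0.1]
opening: 0.997
```

Run:
```python
from sp import *
from meas import circ
go(.618,-.2525,.2)
for n in ('wrist','side'):
    c=r.camera_info(n); im,d=r.snapshot(n); cv2.imwrite(f'pics/{n}5.png',im[:,:,::-1])
a=[cv2.imread('pics/wrist5.png'),cv2.resize(cv2.imread('pics/side5.png')[120:225,210:350],(560,420))]
cv2.imwrite('pics/c5.png',cv2.resize(np.hstack(a),None,fx=.71,fy=.71))
```

```text
t 15.67 tcp [ 0.6201 -0.2548  0.0788] z-axis [-0.112 -0.039 -0.993] yaw 0.044 tool d cm [ -1.58   0.18 -12.02] twist -0.004 rows>= 2.9 per row [-0.53  0.06 -4.01] open 0.997 F [ 0.3 -0.4 -0.1] q [-0.13  0.63 -0.    0.06 -1.04  1.71]
```

View pics/c5.png

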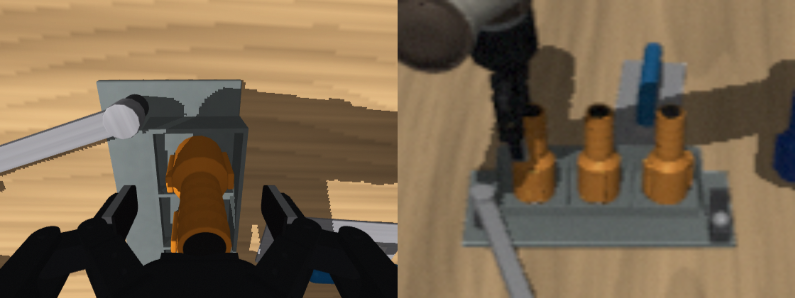

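The spare stands upright in the bay, level with the other two at (533,155) in the right picture. I'm lifting off.

Request:
{"api": "send_rows", "payload": {
  "rows": [
    [-0.2,0,-2,0,-1],
    [-0.4,0,-3.5,0,-1],
    [-0.4,0,-4,0,-1],
    [-0.4,0,-3,0,-1],
    [0,0,0,0,-1]
  ]
}}

```text
time_s: 16.18
tcp_pos: [0.6183, -0.2505, 0.2058]
tcp_rot: [3.099, 0.07, -0.192]
force: [1.2, -0.4, 1.7]
opening: 1.0
```

Run:
```python
from sp import *
from meas import circ
go(.571,.10,.2)
for n in ('wrist','side'):
    c=r.camera_info(n); im,d=r.snapshot(n); cv2.imwrite(f'pics/{n}6.png',im[:,:,::-1]); W=cloud(n,d,c)
    hsv=cv2.cvtColor(im[:,:,::-1].copy(),cv2.COLOR_BGR2HSV)
    for x,y in ((.609,-.252),(.533,-.259),(.4525,-.262)):
        m=(d>0)&(np.hypot(W[...,0]-x,W[...,1]-y)<.038)&(W[...,2]>.07)&(W[...,2]<.128)&(hsv[...,0]<25)&(hsv[...,1]>140)
        P=W[m]
        if len(P)>20:
            s=circ(P[:,:2],.0165); q=(np.append(s[0],0)-RACK[:3,3])@RACK[:3,:3]
            lo=P[P[:,2]<.095]; hi=P[P[:,2]>.1]
            print(n,len(P),s,'rack mm',np.round(q*1000,1),'top z',np.percentile(P[:,2],95), [circ(k[:,:2],.0165)[0] for k in (lo,hi) if len(k)>10])
    # handle
    m=(d>0)&(W[...,2]>.056)&(W[...,2]<.115)&(np.hypot(W[...,0]-.571,W[...,1]-.048)<.03)&(hsv[...,2]<60)
    P=W[m]
    if len(P)>10: print('handle',len(P),circ(P[:,:2],.010),P.max(0))
a=[cv2.imread('pics/wrist6.png'),cv2.resize(cv2.imread('pics/side6.png')[120:225,210:350],(560,420))]
cv2.imwrite('pics/c6.png',cv2.resize(np.hstack(a),None,fx=.71,fy=.71))
```

```text
t 16.18 tcp [ 0.6183 -0.2505  0.2058] z-axis [-0.122 -0.038 -0.992] yaw 0.043 tool d cm [ -3.12 -35.23  -0.18] twist -0.005 rows>= 8.5 per row [-0.35 -3.91 -0.02] open 1.0 F [ 1.2 -0.4  1.7] q [-0.12  0.53  0.15  0.05 -1.31  1.72]
wrist 1235 (array([ 0.60880212, -0.25686852]), np.float64(0.0003944399492488669)) rack mm [77.1 -5.6  0. ] top z 0.12421576250233297 [array([ 0.60882582, -0.25689012]), array([ 0.60877197, -0.25686363])]
wrist 1351 (array([ 0.53279349, -0.26043071]), np.float64(0.00040356190668392605)) rack mm [ 1.  -5.5  0. ] top z 0.1239434835751493 [array([ 0.53282532, -0.26045   ]), array([ 0.53275748, -0.26041709])]
wrist 1345 (array([ 0.45235864, -0.26353522]), np.float64(0.00042110938022434444)) rack mm [-79.5  -4.7   0. ] top z 0.12377384239524901 [array([ 0.4523893 , -0.26357929]), array([ 0.45230785, -0.26349942])]
side 144 (array([ 0.60756957, -0.25734432]), np.float64(0.0014363077399154323)) rack mm [75.9 -6.   0. ] top z 0.12421671376805968 [array([ 0.60717758, -0.25744155]), array([ 0.6079952 , -0.25728964])]
side 146 (array([ 0.53148442, -0.26074057]), np.float64(0.00120148829323714)) rack mm [-0.3 -5.7  0. ] top z 0.12411263220752741 [array([ 0.53152929, -0.26027942]), array([ 0.53152545, -0.26120066])]
side 148 (array([ 0.4508804, -0.2633714]), np.float64(0.0014241491281350802)) rack mm [-80.9  -4.5   0. ] top z 0.12434635680244702 [array([ 0.45033792, -0.2632362 ]), array([ 0.45120283, -0.26362354])]
handle 114 (array([0.57096421, 0.04398995]), np.float64(0.0009543520080901964)) [0.5800028  0.05721762 0.10930703]
```

View pics/c6.png

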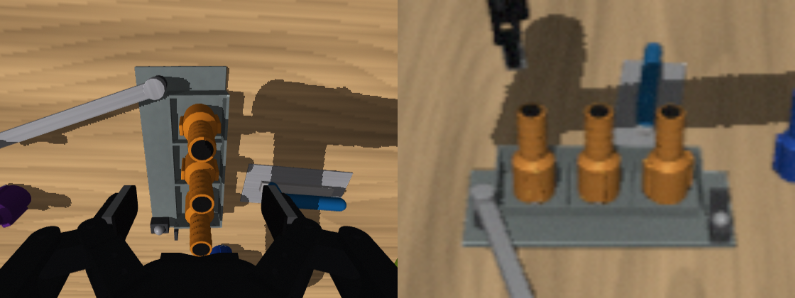

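All three couplings stand upright with tops at about z 0.124. Next is the keeper handle at (0.571, 0.045): I'll move over it, turn the jaws to the arc's tangent, cage the handle and sweep it shut.

Request:
{"api": "send_rows", "payload": {
  "rows": [
    [-0.2,-2,0,0.1,-1],
    [-0.5,-2.9,0,0,-1],
    [-0.5,-2.9,0,0,-1],
    [-0.5,-2.9,0,0,-1],
    [-0.5,-2.9,0,0,-1],
    [-0.5,-2.9,0,0,-1],
    [-0.5,-2.9,0,0,-1],
    [-0.5,-2.9,0,0,-1],
    [-0.5,-2.9,0,0,-1],
    [0,0,0,0,-1]
  ]
}}

```text
time_s: 17.12
tcp_pos: [0.5761, 0.0128, 0.1761]
tcp_rot: [3.092, -0.109, -0.253]
force: [-0.6, -0.7, -0.3]
opening: 1.002
```

```bash
python3 go.py .571 .046 .2 -1.22
```

```text
t 17.12 tcp [0.5761 0.0128 0.1761] z-axis [-0.163 -0.032 -0.986] yaw -0.074 tool d cm [-1.13 -3.17 -2.38] twist 1.146 rows>= 1.0 per row [-1.13 -3.17 -2.38] open 1.002 F [-0.6 -0.7 -0.3] q [ 0.29  0.43 -0.07 -0.02 -1.24  1.21]
```

Request:
{"api": "send_rows", "payload": {
  "rows": [
    [0,0,0,0,-1],
    [0,0,0,0,-1],
    [0,0,0,0,-1],
    [0,0,0,0,-1],
    [0,0,0,0,-1]
  ]
}}

```text
time_s: 17.53
tcp_pos: [0.5734, 0.0114, 0.1711]
tcp_rot: [3.088, -0.11, -0.268]
force: [0.3, -0.1, -0.1]
opening: 0.999
```

```bash
python3 go.py .571 .046 .2 -1.22
```

```text
t 17.53 tcp [0.5734 0.0114 0.1711] z-axis [-0.173 -0.034 -0.984] yaw -0.075 tool d cm [-0.98 -3.3  -2.92] twist 1.145 rows>= 1.1 per row [-0.49 -1.65 -1.46] open 0.999 F [ 0.3 -0.1 -0.1] q [ 0.29  0.44 -0.08 -0.02 -1.24  1.21]
```

Request:
{"api": "send_rows", "payload": {
  "rows": [
    [0,0,0,0.1,-1],
    [0,0,0,0.1,-1],
    [0,0,0,0.1,-1],
    [0,0,0,0.1,-1],
    [0,0,0,0.1,-1]
  ]
}}

```text
time_s: 17.95
tcp_pos: [0.5736, 0.0066, 0.1707]
tcp_rot: [2.913, -0.902, -0.24]
force: [-0.0, -0.1, 1.6]
opening: 1.002
```

```bash
python3 go.py .571 .046 .2 -1.22
```

```text
t 17.95 tcp [0.5736 0.0066 0.1707] z-axis [-0.174 -0.033 -0.984] yaw -0.608 tool d cm [-2.81 -2.73 -2.97] twist 0.612 rows>= 1.2 per row [-1.41 -1.37 -1.48] open 1.002 F [-0.  -0.1  1.6] q [ 0.28  0.44 -0.08 -0.02 -1.24  0.69]
```

Request:
{"api": "send_rows", "payload": {
  "rows": [
    [0,0,0,0.1,-1],
    [0,0,0,0.1,-1],
    [0,0,0,0.1,-1],
    [0,0,0,0.1,-1],
    [0,0,0,0.1,-1],
    [0,0,0,0.1,-1],
    [0,0,0,0,-1]
  ]
}}

```text
time_s: 18.53
tcp_pos: [0.5741, -0.0001, 0.1709]
tcp_rot: [2.445, -1.754, -0.186]
force: [-0.5, 0.9, -0.4]
opening: 0.998
```

```bash
python3 go.py .567 .045 .16 -1.22
```

```text
t 18.53 tcp [ 5.741e-01 -1.000e-04  1.709e-01] z-axis [-0.173 -0.031 -0.984] yaw -1.247 tool d cm [-4.47 -0.97  1.06] twist -0.027 rows>= 1.1 per row [-2.24 -0.48  0.53] open 0.998 F [-0.5  0.9 -0.4] q [ 0.27  0.44 -0.08 -0.02 -1.24  0.06]
```

Request:
{"api": "send_rows", "payload": {
  "rows": [
    [-1.1,-0.2,0,0,-1],
    [-1.2,-0.2,0,0,-1],
    [-1.2,-0.2,0,0,-1],
    [-0.8,-0.2,0,0,-1],
    [0,0,0,0,-1],
    [0,0,0,0,-1]
  ]
}}

```text
time_s: 19.03
tcp_pos: [0.5672, 0.0466, 0.1708]
tcp_rot: [2.452, -1.746, -0.187]
force: [-0.9, -0.5, 0.4]
opening: 1.002
```

Run:
```python
from sp import *
from meas import circ
go(.567,.045,.06,-1.22)
c=r.camera_info('wrist'); im,d=r.snapshot('wrist'); cv2.imwrite('pics/wrist7.png',im[:,:,::-1]); W=cloud('wrist',d,c)
m=(d>0)&(W[...,2]>.056)&(W[...,2]<.115)&(np.hypot(W[...,0]-.571,W[...,1]-.046)<.03)&(im.max(2)<70)
P=W[m]
if len(P)>10: print('handle',len(P),circ(P[:,:2],.010),P.max(0))
```

```text
t 19.03 tcp [0.5672 0.0466 0.1708] z-axis [-0.173 -0.03  -0.984] yaw -1.24 tool d cm [ 0.46 -1.85 10.91] twist -0.02 rows>= 2.7 per row [ 0.15 -0.62  3.64] open 1.002 F [-0.9 -0.5  0.4] q [ 0.35  0.43 -0.08 -0.03 -1.23 -0.  ]
handle 927 (array([0.57209806, 0.04454675]), np.float64(0.0005908103947521951)) [0.58235584 0.05285897 0.10809908]
```

View pics/wrist7.png

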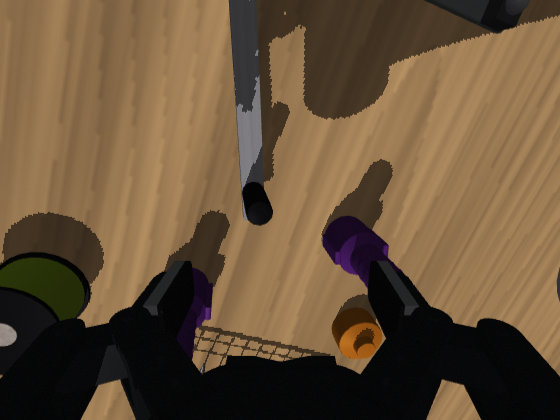

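Request:
{"api": "send_rows", "payload": {
  "rows": [
    [0.1,-0.3,1.8,0,-1],
    [0.1,-0.3,1.8,0,-1],
    [0.1,-0.3,1.8,0,-1],
    [0.1,-0.3,1.8,0,-1],
    [0,-0.3,1.5,0,-1],
    [0,-0.2,1.0,0,-1],
    [0,0,0,0,-1],
    [0,0,0,0,-1]
  ]
}}

```text
time_s: 19.75
tcp_pos: [0.57, 0.045, 0.0704]
tcp_rot: [2.457, -1.746, -0.18]
force: [0.3, 0.6, 0.4]
opening: 1.0
```

```bash
python3 go.py .568 .0435 .06 -1.22
```

```text
t 19.75 tcp [0.57   0.045  0.0704] z-axis [-0.167 -0.03  -0.985] yaw -1.238 tool d cm [0.1  0.06 1.06] twist -0.018 rows>= 0.3 per row [0.1  0.06 1.06] open 1.0 F [0.3 0.6 0.4] q [ 0.35  0.54 -0.19 -0.03 -1.02  0.01]
```

Request:
{"api": "send_rows", "payload": {
  "rows": [
    [0.1,0,0.5,0,-1],
    [0,0,0.5,0,-1],
    [0,0,0,0,0.1],
    [0,0,0,0,0.1],
    [0,0,0,0,0.1],
    [0,0,0,0,0.1]
  ],
  "force": 30
}}

```text
time_s: 20.25
tcp_pos: [0.5709, 0.0439, 0.0631]
tcp_rot: [2.462, -1.748, -0.174]
force: [0.2, 0.4, 0.5]
opening: 0.462
```

```bash
cat > arc.py <<'E'
from sp import *
H=np.array([.659,-.193]); 
def arc():
    o=r.get_obs(); m=R.from_rotvec(o['tcp_rot']).as_matrix(); p=o['tcp_pos']-.024*m[:,2]
    yaw=np.arctan2(m[1,0],m[0,0]); v=p[:2]-H; a=np.arctan2(v[1],v[0]); th=(np.pi+.048-a+np.pi)%(2*np.pi)-np.pi
    # ideal yaw: tool y along ccw tangent a+90deg => yaw = a+180
    print('t',round(o['time_s'],2),'grip pt',np.round(p,3),'theta',round(th,3),'radius mm',round(np.linalg.norm(v)*1000,1),'yaw err (ideal-cur)',round((a+np.pi-yaw+np.pi)%(2*np.pi)-np.pi,3),'axis',np.round(m[:,2],3),'tcp',np.round(o['tcp_pos'],3),'open',round(float(o['opening']),3),'F',np.round(o['force'],1))
arc() if __name__=='__main__' else 0
E
python3 arc.py
```

```text
t 20.25 grip pt [0.575 0.045 0.087] theta 1.278 radius mm 252.1 yaw err (ideal-cur) 0.007 axis [-0.161 -0.029 -0.987] tcp [0.571 0.044 0.063] open 0.462 F [0.2 0.4 0.5]
```

Request:
{"api": "send_rows", "payload": {
  "rows": [
    [0,1.6,0.26,-0.06,0.1],
    [0,1.6,0.26,-0.06,0.1],
    [0,1.6,0.25,-0.06,0.1],
    [0,1.6,0.25,-0.06,0.1],
    [0,1.6,0.25,-0.06,0.1]
  ]
}}

```text
time_s: 20.67
tcp_pos: [0.5019, 0.0094, 0.0643]
tcp_rot: [2.73, -1.35, -0.187]
force: [1.0, 1.0, -0.8]
opening: 0.451
```

```bash
python3 arc.py
```

```text
t 20.67 grip pt [0.505 0.01  0.088] theta 0.971 radius mm 254.5 yaw err (ideal-cur) -0.0 axis [-0.15  -0.027 -0.988] tcp [0.502 0.009 0.064] open 0.451 F [ 1.   1.  -0.8]
```

Request:
{"api": "send_rows", "payload": {
  "rows": [
    [0.05,1.6,0.2,-0.06,0.1],
    [0.05,1.6,0.2,-0.06,0.1],
    [0.05,1.6,0.2,-0.06,0.1],
    [0.05,1.6,0.18,-0.06,0.1],
    [0.05,1.6,0.18,-0.06,0.1]
  ]
}}

```text
time_s: 21.08
tcp_pos: [0.4451, -0.0495, 0.0668]
tcp_rot: [2.932, -0.906, -0.198]
force: [0.7, 0.6, -0.5]
opening: 0.451
```

```bash
python3 arc.py
```

```text
t 21.08 grip pt [ 0.449 -0.049  0.091] theta 0.649 radius mm 255.1 yaw err (ideal-cur) 0.004 axis [-0.142 -0.026 -0.99 ] tcp [ 0.445 -0.049  0.067] open 0.451 F [ 0.7  0.6 -0.5]
```

Request:
{"api": "send_rows", "payload": {
  "rows": [
    [0.05,1.6,0.16,-0.06,0.1],
    [0.05,1.6,0.15,-0.06,0.1],
    [0.05,1.6,0.12,-0.06,0.1],
    [0.05,1.6,0.1,-0.06,0.1],
    [0.05,1.5,0.1,-0.06,0.1]
  ]
}}

```text
time_s: 21.5
tcp_pos: [0.4103, -0.1229, 0.0695]
tcp_rot: [3.061, -0.434, -0.202]
force: [0.4, 1.4, -0.8]
opening: 0.449
```

Run:
```python
from arc import *
arc()
for n in ('wrist','side'):
    im,d=r.snapshot(n); cv2.imwrite(f'pics/{n}8.png',im[:,:,::-1])
a=[cv2.imread('pics/wrist8.png'),cv2.resize(cv2.imread('pics/side8.png')[120:225,210:350],(560,420))]
cv2.imwrite('pics/c8.png',cv2.resize(np.hstack(a),None,fx=.71,fy=.71))
```

```text
t 21.5 grip pt [ 0.414 -0.122  0.093] theta 0.328 radius mm 255.5 yaw err (ideal-cur) 0.005 axis [-0.135 -0.025 -0.991] tcp [ 0.41  -0.123  0.069] open 0.449 F [ 0.4  1.4 -0.8]
```

View pics/c8.png

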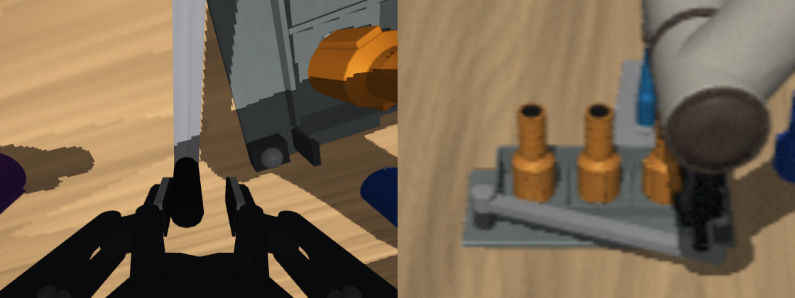

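Run:
```python
from sp import *
for n in ('top','side'):
    W=cloud(n,np.load(f'pics/{n}0.npy')); q=(W.reshape(-1,3)-RACK[:3,3])@RACK[:3,:3]
    for x0 in (-.15,-.14,-.13,-.12):
        s=q[(q[:,0]>x0)&(q[:,0]<x0+.01)]
        print(n,x0,[(int(y*1000),round(float(np.percentile(k,90)),3)) for y in np.arange(-.03,.09,.01) for k in [s[(s[:,1]>y)&(s[:,1]<y+.01),2]] if len(k)])
```

```text
top -0.15 [(-30, 0.009), (-19, 0.009), (-9, 0.009), (0, 0.01), (10, 0.01), (20, 0.008), (30, 0.036), (40, 0.048), (50, 0.028), (60, 0.033), (70, 0.037), (80, 0.031)]
top -0.14 [(-30, 0.01), (-19, 0.01), (-9, 0.01), (0, 0.01), (10, 0.008), (20, 0.011), (30, 0.034), (40, 0.044), (50, 0.027), (60, 0.034), (70, 0.04), (80, 0.035)]
top -0.13 [(-30, 0.04), (-19, 0.008), (-9, 0.009), (0, 0.008), (10, 0.009), (20, 0.01), (30, 0.045), (40, 0.042), (50, 0.025), (60, 0.028), (70, 0.032), (80, 0.027)]
top -0.12 [(-30, 0.043), (-19, 0.045), (-9, 0.042), (0, 0.043), (10, 0.046), (20, 0.043), (30, 0.045), (40, 0.037), (50, 0.011), (60, 0.009), (70, 0.01), (80, 0.009)]
side -0.15 [(-30, 0.01), (-19, 0.011), (30, 0.046), (40, 0.045), (50, 0.029), (60, 0.031), (70, 0.039), (80, 0.031)]
side -0.14 [(-30, 0.01), (-19, 0.011), (30, 0.048), (40, 0.047), (50, 0.028), (60, 0.036), (70, 0.04), (80, 0.03)]
side -0.13 [(-30, 0.04), (-19, 0.047), (-9, 0.032), (0, 0.009), (10, 0.009), (20, 0.043), (30, 0.046), (40, 0.046), (50, 0.029), (60, 0.021), (70, 0.033), (80, 0.029)]
side -0.12 [(-30, 0.04), (-19, 0.045), (-9, 0.045), (0, 0.044), (10, 0.029), (20, 0.045), (30, 0.044), (40, 0.035), (50, 0.011), (60, 0.011), (70, 0.011), (80, 0.012)]
```

Request:
{"api": "send_rows", "payload": {
  "rows": [
    [0.05,1.6,0.1,-0.06,0.1],
    [0.05,1.6,0.1,-0.06,0.1],
    [0.05,1.3,0.1,-0.05,0.1],
    [0,0.8,0.05,-0.04,0.1]
  ]
}}

```text
time_s: 21.93
tcp_pos: [0.4024, -0.1752, 0.07]
tcp_rot: [3.104, -0.109, -0.202]
force: [-0.6, 0.1, -0.2]
opening: 0.454
```

```bash
python3 arc.py
```

```text
t 21.93 grip pt [ 0.405 -0.175  0.094] theta 0.12 radius mm 254.2 yaw err (ideal-cur) 0.0 axis [-0.13  -0.025 -0.991] tcp [ 0.402 -0.175  0.07 ] open 0.454 F [-0.6  0.1 -0.2]
```

Request:
{"api": "send_rows", "payload": {
  "rows": [
    [0,0.8,0.05,-0.03,0.1],
    [0,0.8,0.05,-0.03,0.1],
    [0,0.8,0.05,-0.02,0.1]
  ]
}}

```text
time_s: 22.18
tcp_pos: [0.4018, -0.1978, 0.0698]
tcp_rot: [3.114, 0.015, -0.203]
force: [-1.1, 5.3, 3.0]
opening: 0.449
```

```bash
python3 arc.py
```

```text
t 22.18 grip pt [ 0.405 -0.197  0.094] theta 0.031 radius mm 254.1 yaw err (ideal-cur) 0.008 axis [-0.13  -0.022 -0.991] tcp [ 0.402 -0.198  0.07 ] open 0.449 F [-1.1  5.3  3. ]
```

Request:
{"api": "send_rows", "payload": {
  "rows": [
    [0,0.8,0,0,0.1],
    [0,0.8,0,0,0.1]
  ]
}}

```text
time_s: 22.35
tcp_pos: [0.4017, -0.2129, 0.0701]
tcp_rot: [3.115, 0.013, -0.205]
force: [-1.2, 1.1, -0.5]
opening: 0.449
```

```bash
python3 arc.py
```

```text
t 22.35 grip pt [ 0.405 -0.212  0.094] theta -0.028 radius mm 254.9 yaw err (ideal-cur) 0.069 axis [-0.131 -0.021 -0.991] tcp [ 0.402 -0.213  0.07 ] open 0.449 F [-1.2  1.1 -0.5]
```

Force fell from 5.3 N to about 1 N, so it has passed the ball. I'll press gently further to seat it on the stop.

Request:
{"api": "send_rows", "payload": {
  "rows": [
    [0,0.5,0,0,0.1],
    [0,0.5,0,0,0.1]
  ]
}}

```text
time_s: 22.52
tcp_pos: [0.402, -0.2181, 0.0699]
tcp_rot: [3.125, 0.001, -0.204]
force: [1.5, 55.0, 16.7]
opening: 0.45
```

```bash
python3 arc.py
```

```text
t 22.52 grip pt [ 0.405 -0.218  0.094] theta -0.049 radius mm 255.1 yaw err (ideal-cur) 0.097 axis [-0.13  -0.01  -0.991] tcp [ 0.402 -0.218  0.07 ] open 0.45 F [ 1.5 55.  16.7]
```

It's hard on the stop (55 N), so I'm backing off and opening.

Request:
{"api": "send_rows", "payload": {
  "rows": [
    [0,-0.7,0,0,0.1],
    [0,0,0,0,-0.3],
    [0,0,0,0,-0.6],
    [0,0,0,0,-0.6]
  ]
}}

```text
time_s: 22.85
tcp_pos: [0.4056, -0.2098, 0.071]
tcp_rot: [3.126, -0.001, -0.194]
force: [-0.7, -1.2, -0.1]
opening: 0.799
```

Run:
```python
from arc import *
arc()
for n in ('wrist','side'):
    c=r.camera_info(n);im,d=r.snapshot(n); cv2.imwrite(f'pics/{n}9.png',im[:,:,::-1])
a=[cv2.imread('pics/wrist9.png'),cv2.resize(cv2.imread('pics/side9.png')[120:225,210:350],(560,420))]
cv2.imwrite('pics/c9.png',cv2.resize(np.hstack(a),None,fx=.71,fy=.71))
```

```text
t 22.85 grip pt [ 0.409 -0.21   0.095] theta -0.018 radius mm 251.0 yaw err (ideal-cur) 0.068 axis [-0.124 -0.01  -0.992] tcp [ 0.406 -0.21   0.071] open 0.799 F [-0.7 -1.2 -0.1]
```

View pics/c9.png

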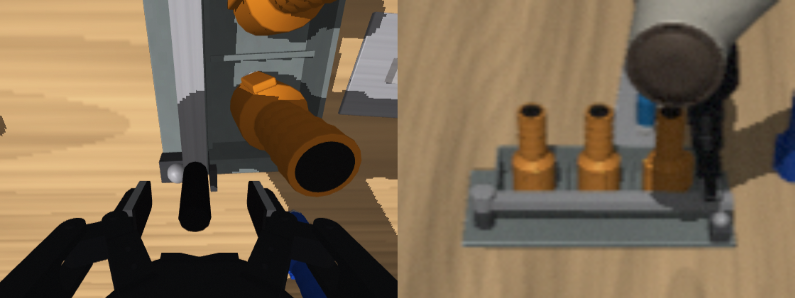

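The ball shows in front of the bar at (175,173), the bar is parallel to the rack, and the handle is free between the fingers. I'm lifting straight up.

Request:
{"api": "send_rows", "payload": {
  "rows": [
    [-0.2,0,-1.5,0,-0.6],
    [-0.2,0,-1.8,0,-0.6],
    [-0.2,0,-1.8,0,-0.6],
    [-0.2,0,-1.8,0,-0.6],
    [-0.2,0,-1.8,0,-0.6],
    [-0.2,0,-1.8,0,-0.6],
    [-0.2,0,-1.8,0,-0.6],
    [-0.2,0,-1.5,0,-0.6],
    [0,0,0,0,-0.6]
  ]
}}

```text
time_s: 23.7
tcp_pos: [0.4045, -0.2129, 0.2146]
tcp_rot: [3.123, -0.014, -0.204]
force: [0.4, 0.7, -0.9]
opening: 0.8
```

```bash
python3 go.py .45 0 .25
```

```text
t 23.7 tcp [ 0.4045 -0.2129  0.2146] z-axis [-0.13  -0.012 -0.991] yaw -0.01 tool d cm [  3.85 -21.28  -4.34] twist -0.058 rows>= 5.3 per row [ 0.64 -3.55 -0.72] open 0.8 F [ 0.4  0.7 -0.9] q [-0.11  0.17 -0.35  0.03 -1.18  1.66]
```

Moving clear to check with the fixed cameras.

Request:
{"api": "send_rows", "payload": {
  "rows": [
    [0.3,-1.5,-0.4,0,-0.6],
    [0.4,-2.2,-0.5,0,-0.6],
    [0.4,-2.2,-0.5,0,-0.6],
    [0.4,-2.2,-0.5,0,-0.6],
    [0.4,-2.2,-0.5,0,-0.6],
    [0.4,-2.2,-0.5,0,-0.6],
    [0.4,-2.2,-0.5,0,-0.6],
    [0,-1.5,0,0,-0.6],
    [0,0,0,0,-0.6],
    [0,0,0,0,-0.6]
  ]
}}

```text
time_s: 24.53
tcp_pos: [0.4361, -0.0477, 0.2374]
tcp_rot: [3.121, -0.032, -0.216]
force: [-0.4, -0.7, -0.2]
opening: 0.802
```

Run:
```python
from sp import *
from meas import circ
go(.45,0,.25)
for n in ('side','top'):
    c=r.camera_info(n); im,d=r.snapshot(n); cv2.imwrite(f'pics/{n}10.png',im[:,:,::-1]); W=cloud(n,d,c)
    hsv=cv2.cvtColor(im[:,:,::-1].copy(),cv2.COLOR_BGR2HSV)
    for x,y in ((.609,-.257),(.533,-.26),(.4525,-.263)):
        m=(d>0)&(np.hypot(W[...,0]-x,W[...,1]-y)<.038)&(W[...,2]>.07)&(W[...,2]<.128)&(hsv[...,0]<25)&(hsv[...,1]>140)
        P=W[m]
        if len(P)>20:
            s=circ(P[:,:2],.0165); q=(np.append(s[0],0)-RACK[:3,3])@RACK[:3,:3]; print(n,len(P),'rack mm',np.round(q*1000,1),'top z',np.percentile(P[:,2],95))
    q=(W-RACK[:3,3])@RACK[:3,:3]
    m=(d>0)&(q[...,2]>.056)&(q[...,2]<.115)&(np.hypot(q[...,0]+.124,q[...,1]-.056)<.03)&(im.max(2)<70)
    if m.sum()>10: print('handle',m.sum(),circ(q[m][:,:2],.010))
    m=(d>0)&(q[...,2]>.043)&(q[...,2]<.054)&(q[...,1]>.035)&(q[...,1]<.075)&(q[...,0]>-.10)&(q[...,0]<.11)
    l=cv2.fitLine(q[m][:,:2].astype(np.float32),cv2.DIST_HUBER,0,.01,.01).ravel(); print('bar',m.sum(),l, 'angle',np.arctan2(l[1],l[0]))
    m=(d>0)&(np.hypot(W[...,0]-.5,W[...,1]-.375)<.075)&(hsv[...,0]<20)&(hsv[...,1]>190)&(W[...,2]>.01)&(W[...,2]<.12)
    if m.sum()>20: print('adapter',m.sum(),np.median(W[m],0),W[m].max(0))
a=[cv2.imread('pics/side10.png'),cv2.imread('pics/top10.png')]
cv2.imwrite('pics/c10.png',cv2.resize(np.hstack(a),None,fx=.71,fy=.71))
cv2.imwrite('pics/c10z.png',np.hstack([cv2.resize(a[0][120:225,210:350],(400,300)),cv2.resize(a[1][140:275,315:405],(280,420))[:300]]) )
```

```text
t 24.53 tcp [ 0.4361 -0.0477  0.2374] z-axis [-0.138 -0.011 -0.99 ] yaw -0.021 tool d cm [ 1.11 -4.78 -1.5 ] twist -0.069 rows>= 1.2 per row [ 0.55 -2.39 -0.75] open 0.802 F [-0.4 -0.7 -0.2] q [ 0.25  0.13 -0.32 -0.02 -1.25  1.31]
side 142 rack mm [76.  -5.3  0. ] top z 0.12546615439790476
side 144 rack mm [-0.5 -5.5  0. ] top z 0.12379513374352678
side 96 rack mm [-81.6  -4.7   0. ] top z 0.12347364612688908
handle 93 (array([-0.12439453,  0.05429459]), np.float64(0.0011735697796269508))
bar 369 [ 0.99999815 -0.00190992  0.00346996  0.05641286] angle -0.0019099199
adapter 65 [0.48609285 0.39140319 0.03655824] [0.51841453 0.39811828 0.08582461]
top 136 rack mm [77.5 -4.2  0. ] top z 0.1247137806584217
top 130 rack mm [ 1.6 -4.1  0. ] top z 0.12480562374437207
top 127 rack mm [-79.   -3.3   0. ] top z 0.12463310904345667
handle 68 (array([-0.12347412,  0.0557964 ]), np.float64(0.001703488630702403))
bar 596 [ 9.9999988e-01 -5.3441362e-04  3.8134865e-03  5.6249723e-02] angle -0.0005344136
adapter 193 [0.49769773 0.36095987 0.07267098] [0.52026477 0.39240807 0.08664027]
```

View pics/c10.png

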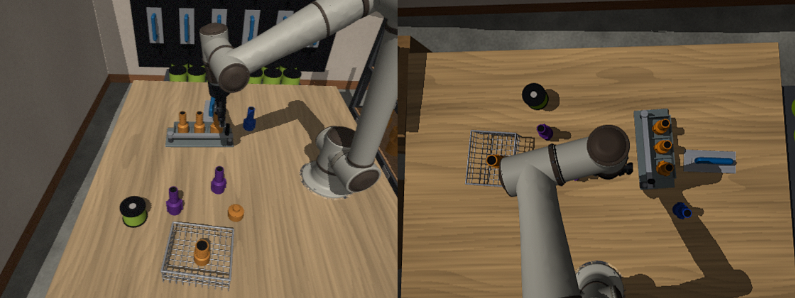

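View pics/c10z.png

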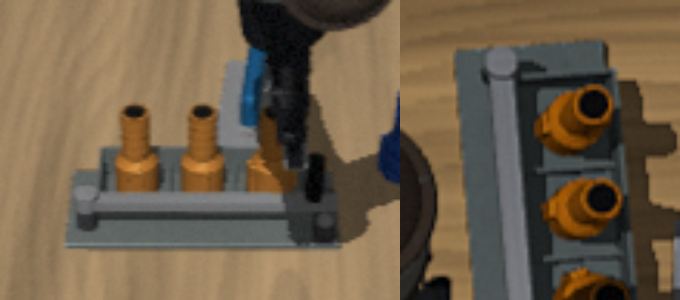

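```bash
python3 -c "
from plant import r
print(r.sign_off(), r.get_obs()['time_s'])"
```

```text
the job is handed in; nothing more can be done
the job is handed in; nothing more can be done
```

The job is done and handed in at about 24.6 s of the 64 s. No verdict came back.

**What I did:**
- Took the short adapter out of bay_2 and stood it in the wire basket.
- Moved the spare coupling upright into bay_2 and let go.
- Caged the keeper handle between the fingers and swung the bar along its arc, over the ball and onto its stop.
- Lifted the arm clear.

**What the last checks showed:**
- **Couplings:** all three stand upright at rack x of about -80, 0 and 77 mm. They sit 3 to 6 mm behind bay centre, and their tops are level at about 124 mm.
- **Keeper:** the bar lies within 0.002 rad of the rack's x axis. The handle is at (-124, 55) mm in the rack frame against a target of (-124, 56), and the wrist picture showed the ball in front of the bar.
- **Adapter:** it stands inside the basket, released.
- **Bystanders:** by eye, the spool, trowel and dust cap look where they were; I did not measure them again.

**What did not go cleanly:**
- The tool tilted slowly during fast moves, up to about 0.17 rad. The spare was therefore lowered with a lean of about 0.1 rad, and it settled upright on release.
- The final push on the keeper reached 55 N at the wrist, through the fingers, before I backed off.
- The side and top cameras disagreed by 1 to 3 mm.

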